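Mark the depth of a leaning blind tube with a collared depth rod

ROBOT

A 6-joint arm with a two-finger parallel gripper is mounted at the origin on a cart in front of the work surface, level with it; the furniture and walls round the work are solid. World frame = base frame: x ahead of the robot, y to its left, z up, the work surface at z = 0. Lengths are in m, angles in rad, forces in N, time in s.
With the tool pointing down it reaches from about 0.3 to 0.875 m from the base axis. Payload 6.4 kg.
Tool frame: the origin (TCP) lies between the finger pads; the fingertips stand 25 mm ahead of it and the grasp point (between the pads) lies 6 mm ahead of it; z points along the fingers, y is the line along which they close (so a half turn about z gives the same grasp; the last joint's range is limited). The gripper opens to 85 mm and grips with 20 to 120 N. Pads are 22 mm wide; open, the fingers measure 114 mm over their backs; the gripper's body (76 mm by 85 mm) begins 54 mm behind the grasp point. The pads swing forward as they close: fully open they stand 13 mm farther back than shut.
Start: joints at [1.139, 0.181, 1.607, -0, 1.354, -0.206], TCP at [0.129, 0.56, 0.22] pointing down, gripper open.
Joint ranges: [-2.99, 2.99], [-0.89, 2.07], [0.3, 2.58], [-1.14, 4.28], [0, 2.63], [-3.12, 3.12]. Speed limits (rad/s): [2.57, 2.57, 3.01, 3.14, 3.14, 3.14].

INTERFACE

Orientations are given as a unit quaternion [w, x, y, z].
In Python, from bench import ctrl gives the robot as it stands.
- The arm moves only by the tool servo_tool, never from a script. Its argument "series" is text: rows parted by semicolons, each of 7 numbers parted by spaces: the gripper command: -1 is fully open, 1 is shut, values between are in proportion, then the shift along the tool's x, y, z in m, then the turn, a rotation vector about the tool's x, y, z in degrees. A call has 1 to 12 rows; each row is the pose to reach, as a shift and turn from the pose commanded when the call began, along the tool's axes at that moment; what a row does not reach only later rows make up. A row lasts 1/12 s, in which the tool goes at most 41.7 mm and 7.16 degrees, less where a joint would pass 70% of its speed; a pose out of reach is approached as far as the arm can. A call with a gripper value outside its range is refused whole. The fingers move at their own pace and stop on an object; the grip force is fixed at half the most. Time passes only in rows, so rows that repeat a pose let the fingers close. It gives the time, the measured TCP pose, the force, the opening and the grip force at its end, in the units of the state.
- ctrl.get_obs(): the state, without advancing time (a new reading comes with each control period).
- ctrl.camera(name): name is "scene" or "side" or "wrist"; returns a dict with "img" (384x512x3 uint8, red, green, blue), "z_map" (384x512 float32, m along the optical axis (not along the pixel's ray), 0 where there is no reading), "fovy" (degrees; the focal length in pixels is half the picture's height over the tangent of half this angle, whatever the lens; pixels are square), "cx", "cy" (the principal point, pixels), "extrinsics" (4x4, takes a point from camera to world coordinates); the wrist camera has in their place "T_tool_cam" (4x4, takes a point from camera to tool coordinates, whose origin is the TCP and whose axes are the flange's). Camera axes: x right, y down, z forward; pixel columns grow to the right and rows downward; lengths in m; the calibration is good to about 2 mm. The wrist camera is an equidistant fisheye: a pixel r from the principal point sees the ray r / f radians off the axis. A picture is of the moment at which its call begins: read the wrist's pose just before it.
- ctrl.hand_in(): hands the job in; it is judged then, once.
The state is a dict: "time_s": time; "q": joint angles; "dq": joint speeds; "joint_efforts": joint torques, N m; "eef_pos": TCP position; "eef_rot": TCP orientation; "wrist_force": force on the tool from outside, world axes, zero at the start; "torque": the same for the moment, N m; "opening": opening from 0.0 (shut) to 1.0 (fully open); "grasp_force": force on a finger pad.
Only numpy, scipy, OpenCV 4.12 (cv2) and the standard library are available. Lean on these libraries where they do the work, as an engineer would, in place of code of your own. Each camera call takes 0.05 s, during which the arm holds its last target. There are 200 camera calls.

TASK

Push the loose aluminium bar back at both ends until its rear face lies flush against the steel fence. Then take the depth rod (the one with the sliding collar) from its stand, lower it into the bar's leaning tube and press it down until it bottoms on the stop inside, so that the tube's mouth pushes the collar up the rod to mark the depth, and leave it standing there with the collar touching the mouth and the bar still flush. Leave the punch and the other things standing where they are.

Things in the scene. Friction and masses are not known exactly. Their poses are not given: they have to be found in the camera images.
- fence: fixed steel angle on the bench, 260 mm long (along its y), 26 mm tall. Its x points away from the robot; its upright front face, towards the robot, is at x = -3 mm in its frame; origin at bench level. A flat 4 mm flange with screws lies behind the upright
- bar: loose aluminium bar, 50 x 200 x 22 mm (x, y, z), about 0.8 kg with its tube, flat on the bench in front of the fence; origin under its centre, x towards the fence; lying flush its origin is 28 mm in front of the fence's origin
- bar_end_left (a point): point on the bar's rear face, 90 mm to the left (+y) of its middle, 11 mm above the bench
- bar_end_right (a point): point on the bar's rear face, 90 mm to the right (-y) of its middle, 11 mm above the bench
- tube: round tube fixed to the middle of the bar, 26 mm outside, 13.4 mm bore, 68 mm long; its z runs up along the tube's axis, which leans 30 degrees from vertical towards the bar's front (-x, away from the fence); origin on the axis at its foot, 6 mm behind the bar's middle and 20 mm above the bench.
- tube_mouth (a point): centre of the tube's open upper end, on its axis (tube z = 68 mm); about 79 mm above the bench, and 28 mm in front of the bar's middle; axes as the bar's
- stop: steel stop plug inside the tube, 12 mm across, locked at a depth that changes from start to start; z up along the tube's axis
- stop_face (a point): centre of the stop's upper face (stop z = 8 mm), 42 to 60 mm down the tube from its mouth; it holds firm when pressed by some tens of N
- rod: loose steel depth rod, 160 mm long, 10 mm shank with a 7 mm long cone at the tip (5 mm across at its end), and a knurled dark head 16 mm across over its top 32 mm (128 to 160 mm from the tip); 0.08 kg. Origin at the tip, z up along the rod. It stands upright in the stand, tip 25 mm below the stand's top
- rod_tip (a point): the rod's lower end
- collar_under (a point): centre of the underside of the sliding collar on the rod (collar 23 mm across, 12 mm tall). The collar starts 30 to 36 mm above the rod's tip, slides up to 115 mm from the tip, and stays where it is put: about 2 N moves it, more than the rod's weight
- pin_vice: fixed metal vice at the bench's front edge, an obstacle: it rises 52 mm above the bench, from 80 mm in front to 80 mm behind its origin (x) and 31 mm to either side (y); its origin is 90 mm below the bench top
- the_arm_lamp: fixed black lamp over the back of the bench, an obstacle for wrist and gripper: its shade spans from 134 mm in front to 72 mm behind its origin (x) and 103 mm to either side (y), its lower edge 0.32 m above the bench; its arms rise from it
- rod_stand: fixed dark wooden block, 88 x 46 x 30 mm (x, y, z), with two blind holes about 12 mm across and 25 mm deep, at x = +22 and -22 mm of its frame; either may hold the rod; origin under its centre
- powder_bottle: white bottle with a flat cap, 57x69x159 mm, origin under its centre; loose bystander
- punch: plain round punch without a collar, 132 mm long, 10 mm shank, 16 mm head over its top 32 mm; standing in the other hole of the stand, 44 mm from the depth rod; origin at its lower end; loose bystander
- glue_bottle: small bottle with a pointed cap, 29x28x79 mm, origin under its centre; loose bystander
- loupe: black eye loupe, 34 mm across, 30 mm tall, origin under its centre; loose bystander
- dapping_block: brass cube with hollows, 42 mm, origin under its centre; loose bystander

How it is judged:
By the outcome, as a careful person would: the job done as asked, in the order asked, and still so for the second after the job is handed in, with the robot touching nothing.
It also fails if it takes over 72 s, if anything falls off the work surface, if the arm or the gripper's body presses on something with over 40 N, if the wrist force passes 120 N, or if a joint passes its speed limit or range.

## Working session

There is one attempt and no reset: what is moved stays moved. The work goes in short steps, Python scripts to look and compute and a tool call to move; the robot and the scene stay as the last step left them, time stands still between calls to the robot, and variables do not carry over. Pictures are saved under pics/ and viewed, at most 10 in all, crops included, and the job is handed in when it is done.

Besides the shell and the picture viewer there is one more tool, called after "Emit:" as name(argument=value, ...) on one line, values as JSON. servo_tool: Moves the arm, as the interface text tells. Its arguments: {"type":"object","properties":{"series":{"type":"string"}},"required":["series"]}

```bash
mkdir -p pics; ls
cat > h.py <<'E'
import numpy as np, cv2
from bench import ctrl
def save(c,n,crop=None,s=1):
    im=c["img"][:,:,::-1]
    if crop: x0,y0,x1,y1=crop; im=im[y0:y1,x0:x1]
    cv2.imwrite("pics/"+n,cv2.resize(im,None,fx=s,fy=s,interpolation=cv2.INTER_CUBIC))
def cloud(c):
    z=c["z_map"]; h,w=z.shape; f=h/2/np.tan(np.radians(c["fovy"])/2)
    v,u=np.mgrid[:h,:w]
    P=np.stack([(u-c["cx"])/f*z,(v-c["cy"])/f*z,z],-1)
    T=c["extrinsics"]; W=P@T[:3,:3].T+T[:3,3]; W[z==0]=np.nan
    return W
E
python3 - <<'E'
from h import *
a=[]
for n in("scene","side"):
    c=ctrl.camera(n); np.savez(n+".npz",**c); a.append(c["img"][:,:,::-1]); print(n,c["extrinsics"].round(3).tolist(),c["fovy"])
    save(c,n+".png",s=1.5)
print(ctrl.get_obs())
E
```

```text
pics
scene [[-0.843, -0.327, 0.427, 0.128], [-0.537, 0.485, -0.69, 0.498], [0.019, -0.811, -0.585, 0.737], [0.0, 0.0, 0.0, 1.0]] 52.963836172087376
side [[-0.992, -0.067, 0.104, 0.446], [-0.122, 0.377, -0.918, 0.753], [0.022, -0.924, -0.382, 0.524], [0.0, 0.0, 0.0, 1.0]] 46.96373396371797
{'time_s': 0.1, 'q': array([ 1.13868097e+00,  1.81458999e-01,  1.60789076e+00, -4.57212273e-05,
        1.35378154e+00, -2.06296038e-01]), 'dq': array([ 0.00051371, -0.00211954, -0.00303188, -0.00109439,  0.00274814,
       -0.00033937]), 'joint_efforts': array([ 2.50131188e-04, -4.45874405e+01, -3.52235985e+01, -2.87076145e-04,
        4.16188559e-03, -3.33349203e-05]), 'eef_pos': array([0.12852611, 0.55993693, 0.21888694]), 'eef_rot': array([-2.20230262e-04,  1.12664965e-01,  9.93632736e-01, -7.37465697e-04]), 'wrist_force': array([ 0.53217449,  0.00070511, -0.1068271 ]), 'torque': array([ 0.03879835, -0.00784017,  0.00664178]), 'grasp_force': 0.0, 'opening': 0.9997007049875773}
```

View pics/scene.png

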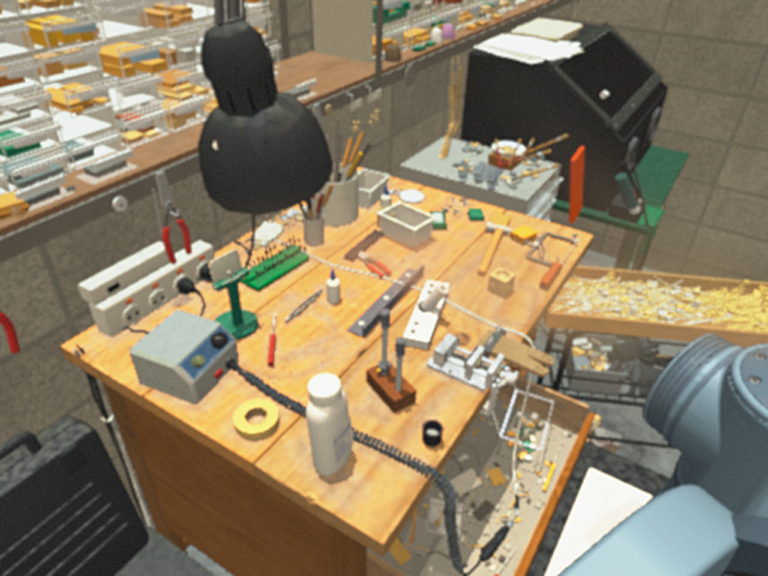

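View pics/side.png

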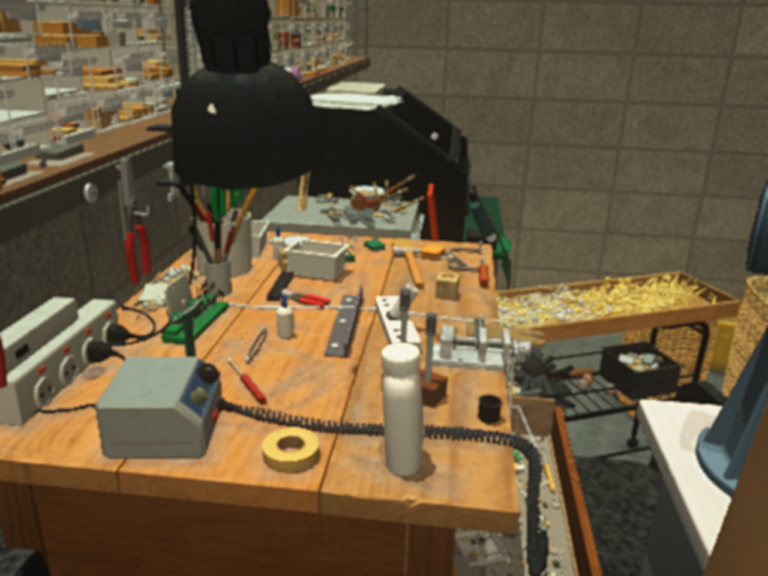

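The scene shows the fence (display 350–425, 265–335), the bar with its tube (405–447, 280–345), the stand with two rods (385,310 and 400,340), the vice at (470,355) and the lamp at (265,150). I'll use depth to get positions.

Run:
```python
from h import *
c=dict(np.load("scene.npz")); W=cloud(c); np.save("W.npy",W)
save(c,"crop1.png",(220,165,360,285),5.6)
X,Y,Z=W[...,0],W[...,1],W[...,2]
u0,v0,u1,v1=225,170,305,235
S=W[v0:v1,u0:u1].reshape(-1,3)
def rect(P,n):
    r=cv2.minAreaRect((P[:,:2]*1000).astype(np.float32)); print(n,len(P),r, P[:,2].mean())
# top-view map
m=np.zeros((600,600,3),np.uint8)
ok=np.isfinite(Z)&(Z>0.006)&(Z<0.3)&(X>0.25)&(X<0.85)&(Y>-0.3)&(Y<0.3)
ok[:, :]&=True
px=(599-(X[ok]-0.25)*1000).astype(int); py=(599-(Y[ok]+0.3)*1000).astype(int)
col=cv2.applyColorMap(np.clip(Z[ok]*1500,0,255).astype(np.uint8)[:,None],cv2.COLORMAP_JET)[:,0]
for a,b,k in zip(px,py,col): cv2.circle(m,(int(b),int(a)),1,k.tolist(),-1)
for g in range(0,600,100): cv2.line(m,(g,0),(g,599),(60,60,60),1); cv2.line(m,(0,g),(599,g),(60,60,60),1)
cv2.imwrite("pics/top.png",m)
for n,(u,v) in dict(r1=(257,210),r2=(267,229),stand=(262,260),fence=(258,200),bar=(280,220),tube=(288,193),bl=(288,290),loupe=(288,289),dap=(334,185),glue=(222,190),powder=(217,255),lamp=(176,138)).items(): print(n,W[v,u].round(4))
```

```text
r1 [ 0.5021 -0.123   0.1626]
r2 [ 0.4622 -0.1053  0.1346]
stand [ 0.4704 -0.1022  0.0291]
fence [ 0.6151 -0.315   0.0252]
bar [ 0.5138 -0.2731  0.0215]
tube [ 0.5588 -0.4051  0.0205]
bl [ 0.3689 -0.0522  0.0312]
loupe [ 0.3775 -0.0712  0.0103]
dap [ 0.4502 -0.5164  0.0297]
glue [ 0.7211 -0.2737  0.0451]
powder [0.4945 0.0463 0.1574]
lamp [ 0.6665 -0.046   0.3401]
```

View pics/crop1.png

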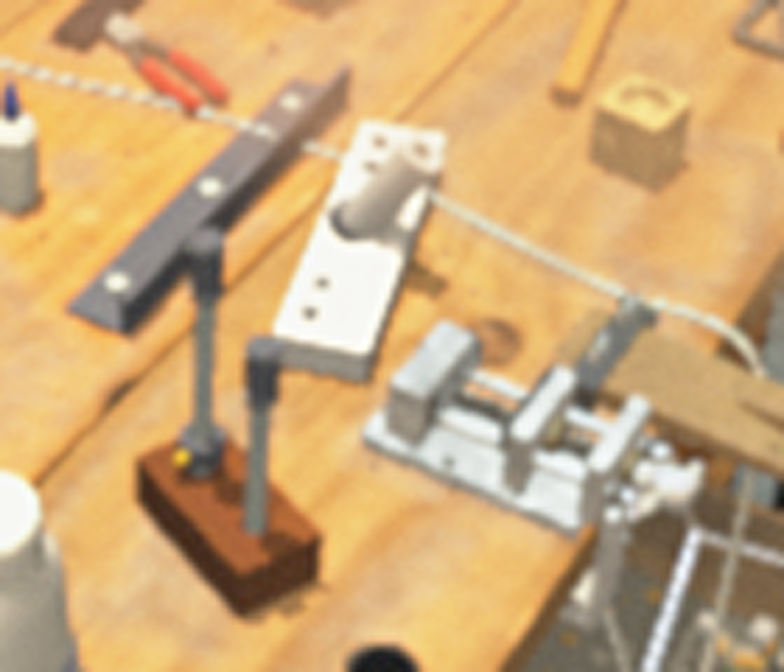

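View pics/top.png

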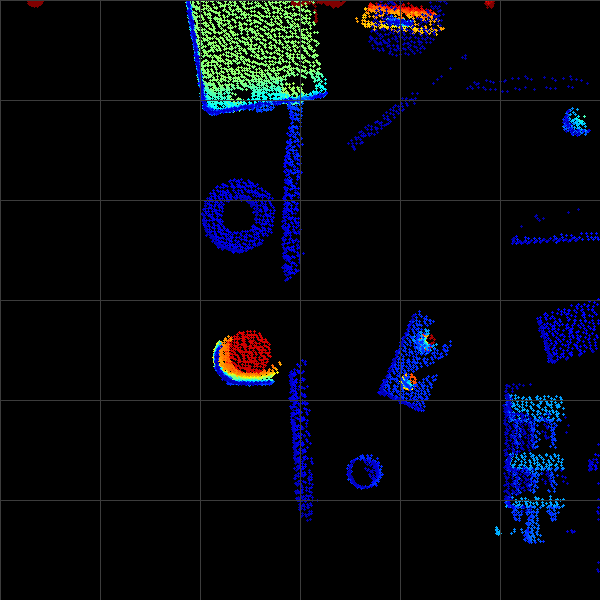

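Crop: the collared rod is the far one (head at crop 205,245; collar 200,455), the punch is the near one (262,350), and the bar is gapped and skewed relative to the fence. Depth heights agree: rod top 0.163, punch top 0.135. Next I'll fit the bar, fence, tube, rod and lamp.

Run:
```python
from h import *
W=np.load("W.npy"); X,Y,Z=W[...,0],W[...,1],W[...,2]
def sel(zl,zh,xl,xh,yl,yh): 
    m=(Z>zl)&(Z<zh)&(X>xl)&(X<xh)&(Y>yl)&(Y<yh); return W[m]
def rect(n,P):
    r=cv2.minAreaRect((P[:,:2]*1000).astype(np.float32)); print(n,len(P),[np.round(q,1) for q in r],P[:,2].mean().round(4), cv2.boxPoints(r).round(0).tolist())
P=sel(.018,.026,.44,.60,-.47,-.2); 
# split bar/fence via clusters
lab=np.zeros(Z.shape,np.uint8); lab[(Z>.0175)&(Z<.03)&(X>.46)&(X<.75)&(Y<-.17)&(Y>-.55)]=1
n,L,st,ce=cv2.connectedComponentsWithStats(lab,connectivity=4)
for i in range(1,n):
    if st[i,4]>30: rect(f"c{i} {ce[i].round()}",W[L==i])
f=sel(.0015,.006,.55,.72,-.5,-.18); 
t=sel(.03,.1,.40,.62,-.42,-.26); print("tube",len(t),t.min(0).round(3),t.max(0).round(3))
for lo,hi in((.035,.05),(.05,.065),(.065,.08),(.08,.1)):
    q=t[(t[:,2]>lo)&(t[:,2]<hi)]; print(lo,len(q),q.mean(0).round(4) if len(q) else 0)
for n,(a,b,cx,cy) in dict(rodtop=(.155,.17,.50,-.123),rodhead=(.135,.155,.50,-.123),shank=(.07,.13,.50,-.123),collar=(.034,.055,.50,-.123),pun=(.125,.14,.463,-.105)).items():
    q=sel(a,b,cx-.025,cx+.025,cy-.025,cy+.025); print(n,len(q),q.mean(0).round(4),q.min(0).round(4),q.max(0).round(4))
rect("stand",sel(.026,.033,.42,.55,-.17,-.06))
q=sel(.28,.5,.45,1,-.3,.2); print("lamp",q.min(0),q.max(0))
q=sel(.28,.34,.45,1,-.3,.2); print("lamplow",q.min(0),q.max(0))
rect("vice",sel(.04,.06,.28,.48,-.3,-.17)); rect("vicelow",sel(.006,.06,.28,.48,-.3,-.17))
```

```text
c1 [261. 198.] 163 [array([ 614.2, -345.2]), array([  9.3, 262.8]), np.float64(2.6)] 0.0234 [[604.0, -214.0], [616.0, -477.0], [625.0, -476.0], [613.0, -214.0]]
c3 [282. 211.] 492 [array([ 536.5, -340.2]), array([ 50. , 202.2]), np.float64(15.6)] 0.0213 [[485.0, -250.0], [540.0, -444.0], [588.0, -431.0], [533.0, -236.0]]
c5 [221. 195.] 33 [array([ 723.2, -275. ]), array([29.2, 15.1]), np.float64(47.5)] 0.0241 [[708.0, -281.0], [719.0, -291.0], [739.0, -269.0], [727.0, -259.0]]
tube 184 [ 0.429 -0.361  0.03 ] [ 0.552 -0.26   0.083]
0.035 48 [ 0.5166 -0.3236  0.0434]
0.05 41 [ 0.5199 -0.3365  0.0576]
0.065 58 [ 0.5127 -0.3436  0.0726]
0.08 14 [ 0.5163 -0.3453  0.0815]
rodtop 38 [ 0.5058 -0.1264  0.1621] [ 0.4986 -0.1354  0.1556] [ 0.5148 -0.1199  0.1661]
rodhead 43 [ 0.505  -0.1241  0.1442] [ 0.4994 -0.131   0.1361] [ 0.5144 -0.1191  0.1549]
shank 74 [ 0.5064 -0.1258  0.1012] [ 0.5021 -0.1308  0.0709] [ 0.513  -0.1211  0.1295]
collar 64 [ 0.5055 -0.1233  0.0465] [ 0.4955 -0.1375  0.0377] [ 0.5197 -0.1118  0.0545]
pun 46 [ 0.4663 -0.1085  0.1327] [ 0.4592 -0.1169  0.1251] [ 0.4748 -0.1028  0.1376]
stand 356 [array([ 488.2, -119.3]), array([47.4, 90.4]), np.float64(66.5)] 0.029 [[437.0, -123.0], [520.0, -159.0], [539.0, -116.0], [456.0, -80.0]]
lamp [ 0.62569993 -0.27140592  0.28101971] [0.99997925 0.19999156 0.4999938 ]
lamplow [ 0.63066438 -0.10472197  0.28101971] [0.8673464  0.19988483 0.33996828]
vice 369 [array([ 382.1, -234.9]), array([ 65.1, 144.2]), np.float64(85.4)] 0.0472 [[308.0, -262.0], [451.0, -273.0], [457.0, -208.0], [313.0, -197.0]]
vicelow 1169 [array([ 376. , -252.9]), array([104.5, 173.9]), np.float64(86.5)] 0.0305 [[286.0, -300.0], [460.0, -310.0], [466.0, -206.0], [292.0, -196.0]]
```

Checks: bar 50×202 mm at yaw 15.6°, fence 263 mm long at yaw 2.6°, rod and punch 43 mm apart, stand 47×90 mm. These match the given sizes. The gap to the fence is about 72 mm at the left end and 26 mm at the right. I'll move in with the fingers shut.

Emit:
servo_tool(series="1 -0.365 -0.286 -0.05 0 0 -15.5;1 -0.365 -0.286 -0.05 0 0 -15.5;1 -0.365 -0.286 -0.05 0 0 -15.5;1 -0.365 -0.286 -0.05 0 0 -15.5;1 -0.365 -0.286 -0.05 0 0 -15.5;1 -0.365 -0.286 -0.05 0 0 -15.5;1 -0.365 -0.286 -0.05 0 0 -15.5;1 -0.365 -0.286 -0.05 0 0 -15.5;1 -0.365 -0.286 -0.05 0 0 -15.5;1 -0.365 -0.286 -0.05 0 0 -15.5;1 -0.365 -0.286 -0.05 0 0 -15.5;1 -0.365 -0.286 -0.05 0 0 -15.5")

```text
time_s: 1.1
eef_pos: [0.4233, 0.1959, 0.2702]
eef_rot: [0.001, -0.02, 1.0, -0.001]
wrist_force: [0.6, -1.5, 0.2]
opening: -0.001
grasp_force: 0.0
```

```bash
cat >> h.py <<'E'
from scipy.spatial.transform import Rotation as Ro
def pose():
    o=ctrl.get_obs(); w=o["eef_rot"]; return o, o["eef_pos"], Ro.from_quat([w[1],w[2],w[3],w[0]])
def Rt(yaw,tilt=0):
    # tool y along fence y (yaw deg), tool z down, tilted forward by tilt deg
    y=np.radians(yaw);t=np.radians(tilt); f=np.array([np.cos(y),np.sin(y),0]); Y=np.array([-f[1],f[0],0])
    Zt=np.sin(t)*f-np.cos(t)*np.array([0,0,1]); return Ro.from_matrix(np.stack([np.cross(Y,Zt),Y,Zt],1))
def go(p,R=None):
    o,x,r=pose(); print("at",o["time_s"],x.round(4),"F",o["wrist_force"].round(1),"shift",r.inv().apply(np.array(p)-x).round(4),"rot",(r.inv()*R).as_rotvec(degrees=True).round(2) if R else "")
E
python3 -c "
from h import *
go([.478,-.296,.15],Rt(2.6))"
```

```text
at 1.1 [0.4233 0.1959 0.2702] F [ 0.6 -1.5  0.2] shift [-0.0344 -0.4936  0.1211] rot [-0.09  0.1  -0.26]
```

Emit:
servo_tool(series="1 -0.032 -0.4936 0.02 0 0 0;1 -0.032 -0.4936 0.02 0 0 0;1 -0.032 -0.4936 0.02 0 0 0;1 -0.032 -0.4936 0.02 0 0 0;1 -0.032 -0.4936 0.02 0 0 0;1 -0.032 -0.4936 0.02 0 0 0;1 -0.032 -0.4936 0.02 0 0 0;1 -0.032 -0.4936 0.02 0 0 0;1 -0.032 -0.4936 0.02 0 0 0;1 -0.032 -0.4936 0.02 0 0 0;1 -0.032 -0.4936 0.02 0 0 0;1 -0.032 -0.4936 0.02 0 0 0")

```text
time_s: 2.1
eef_pos: [0.474, -0.2943, 0.2491]
eef_rot: [-0.0, -0.022, 1.0, 0.0]
wrist_force: [0.1, -0.3, 0.1]
opening: 0.003
grasp_force: 0.0
```

```bash
cat >> h.py <<'E'
def wcloud():
    o,x,r=pose(); c=ctrl.camera("wrist"); z=c["z_map"]; h,w=z.shape; f=h/2/np.tan(np.radians(c["fovy"])/2)
    v,u=np.mgrid[:h,:w]; dx,dy=u-c["cx"],v-c["cy"]; rr=np.hypot(dx,dy)+1e-9; th=rr/f
    t=np.tan(np.minimum(th,1.5)); P=np.stack([dx/rr*t*z,dy/rr*t*z,z],-1)
    T=c["T_tool_cam"]; W=(P@T[:3,:3].T+T[:3,3]).reshape(-1,3); W=(r.apply(W)+x).reshape(h,w,3); W[(z==0)|(th>1.3)]=np.nan
    return c,W
def sel(W,zl,zh,xl,xh,yl,yh):
    X,Y,Z=W[...,0],W[...,1],W[...,2]; return W[(Z>zl)&(Z<zh)&(X>xl)&(X<xh)&(Y>yl)&(Y<yh)]
def rect(n,P):
    r=cv2.minAreaRect((P[:,:2]*1000).astype(np.float32)); print(n,len(P),[np.round(q,1) for q in r],"z",np.median(P[:,2]).round(4), cv2.boxPoints(r).round(0).tolist())
def barfence(W):
    Z=W[...,2]
    L0=((Z>.0165)&(Z<.032)&(W[...,0]>.45)&(W[...,0]<.66)&(W[...,1]>-.52)&(W[...,1]<-.18)).astype(np.uint8)
    n,L,st,ce=cv2.connectedComponentsWithStats(L0,connectivity=4)
    for i in range(1,n):
        if st[i,4]>150: rect(f"c{i} {ce[i].round()}",W[L==i])
E
python3 -c "
from h import *
c,W=wcloud(); np.save('Ww.npy',W); save(c,'w1.png',s=1.5); print(c['fovy'],c['T_tool_cam'].round(3).tolist())
barfence(W)
b=sel(W,-.01,.01,.4,.7,-.5,-.2); print('bench z',np.median(b[:,2]))
rect('vice',sel(W,.035,.07,.28,.49,-.32,-.15))
go([.478,-.296,.037],Rt(2.6))"
```

```text
65.70646984690485 [[0.001, -0.954, -0.299, 0.077], [1.0, 0.001, 0.001, 0.001], [-0.001, -0.299, 0.954, -0.155], [0.0, 0.0, 0.0, 1.0]]
c6 [230. 200.] 4244 [array([ 537.2, -342.7]), array([ 51.2, 201.2]), np.float64(15.5)] z 0.0232 [[486.0, -253.0], [539.0, -446.0], [589.0, -433.0], [535.0, -239.0]]
c10 [187. 250.] 574 [array([ 617.2, -401.7]), array([  7. , 145.2]), np.float64(3.0)] z 0.0257 [[610.0, -329.0], [618.0, -474.0], [625.0, -474.0], [617.0, -329.0]]
bench z 0.0005688662764431335
vice 2918 [array([ 379.4, -260.9]), array([114.5, 148.5]), np.float64(84.3)] z 0.0499 [[300.0, -311.0], [448.0, -325.0], [459.0, -211.0], [311.0, -197.0]]
at 2.15 [ 0.4739 -0.3002  0.2485] F [-2.7 -3.5  0.9] shift [-0.0045  0.0048  0.2115] rot [-0.19 -0.05 -0.29]
```

View pics/w1.png

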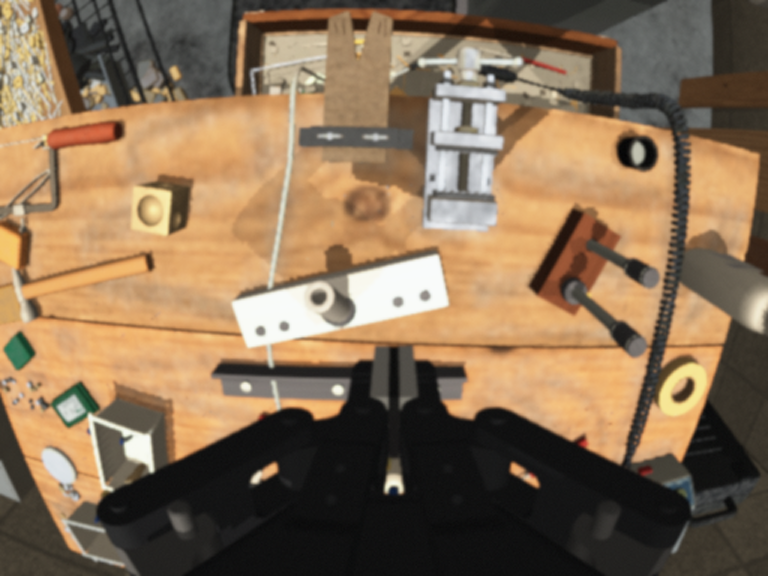

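The wrist view confirms the bar (235–447, 255–345), the fence (215–465, 365–395), and the vice clear to the right of my descent line. Descending in front of the bar.

Emit:
servo_tool(series="1 -0.002 0.006 0.1 0 0 0;1 -0.002 0.006 0.1 0 0 0;1 -0.002 0.006 0.1 0 0 0;1 -0.002 0.006 0.208 0 0 0;1 -0.002 0.006 0.208 0 0 0;1 -0.002 0.006 0.208 0 0 0;1 -0.002 0.006 0.208 0 0 0;1 -0.002 0.006 0.208 0 0 0;1 -0.002 0.006 0.208 0 0 0")

```text
time_s: 2.9
eef_pos: [0.4772, -0.2865, 0.0433]
eef_rot: [0.001, -0.022, 1.0, -0.001]
wrist_force: [0.9, -0.5, -0.5]
opening: 0.006
grasp_force: 0.0
```

Emit:
servo_tool(series="1 -0.003 -0.004 0.003 0 0 0;1 -0.006 -0.004 0.003 0 0 0;1 -0.009 -0.004 0.003 0 0 0;1 -0.012 -0.004 0.003 0 0 0;1 -0.015 -0.004 0.003 0 0 0;1 -0.018 -0.004 0.003 0 0 0;1 -0.021 -0.004 0.003 0 0 0;1 -0.024 -0.004 0.003 0 0 0;1 -0.027 -0.004 0.003 0 0 0;1 -0.030 -0.004 0.003 0 0 0;1 -0.033 -0.004 0.003 0 0 0;1 -0.033 -0.004 0.003 0 0 0")

```text
time_s: 3.9
eef_pos: [0.5099, -0.2882, 0.0387]
eef_rot: [0.0, -0.022, 1.0, -0.0]
wrist_force: [0.5, -0.4, -0.0]
opening: 0.001
grasp_force: 0.0
```

```bash
python3 -c "
from h import *
for n in ('scene',):
    c=ctrl.camera(n); barfence(cloud(c))
go([0,0,0])"
```

```text
c4 [281. 216.] 362 [array([ 528.6, -312.7]), array([ 50.5, 143.5]), np.float64(16.0)] z 0.0211 [[485.0, -251.0], [524.0, -389.0], [573.0, -375.0], [533.0, -237.0]]
at 3.95 [ 0.5096 -0.2882  0.0387] F [-0.   0.4  0.6] shift [0.4961 0.3108 0.0386] rot
```

```bash
python3 -c "
from h import *
c=ctrl.camera('side'); save(c,'s2.png',(200,170,340,270),5)
c=ctrl.camera('scene'); np.save('x.npy',cloud(c)); im=c['img']
a=cv2.resize(im[150:270,220:360],None,fx=5,fy=5,interpolation=2); cv2.imwrite('pics/s3.png',a[:,:,::-1])"
```

```text
(no output)
```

View pics/s3.png

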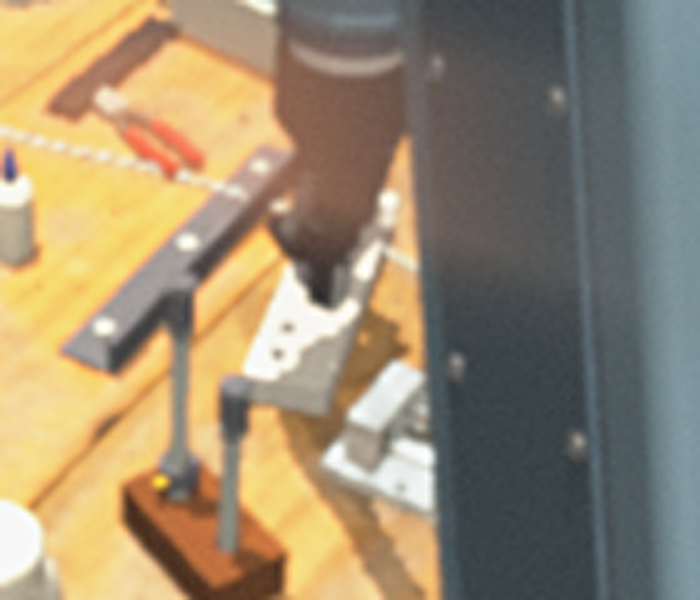

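The fingertips (crop 325,300) look as if they are over the bar rather than in front of it. I'll check their height from depth.

```bash
python3 -c "
from h import *
W=np.load('x.npy')
for v in range(196,218,2): print(v,[tuple((W[v,u]*1000).round().astype(int).tolist()) if np.isfinite(W[v,u,0]) else None for u in range(276,302,3)])
o=ctrl.get_obs(); print(o['opening'],o['q'])"
```

```text
196 [(506, -224, 141), (499, -227, 142), (494, -234, 140), (503, -270, 114), (494, -272, 117), (496, -295, 101), (505, -335, 73), (501, -347, 68), (532, -441, -2)]
198 [(508, -229, 131), (498, -226, 137), (493, -233, 135), (506, -279, 100), (497, -279, 104), (496, -295, 95), (506, -338, 64), (533, -421, 2), (527, -430, -1)]
200 [(516, -243, 112), (504, -239, 119), (494, -236, 126), (495, -257, 112), (497, -280, 97), (513, -334, 56), (526, -385, 19), (527, -409, 4), (522, -421, -2)]
202 [(579, -366, 1), (512, -254, 100), (497, -243, 113), (495, -258, 105), (496, -279, 91), (515, -340, 44), (521, -374, 20), (524, -404, 0), (514, -405, 4)]
204 [(575, -359, -1), (551, -332, 26), (511, -272, 82), (495, -258, 98), (497, -282, 82), (525, -362, 19), (519, -372, 14), (520, -396, -1), (512, -401, 0)]
206 [(557, -326, 20), (547, -325, 25), (510, -272, 75), (502, -273, 78), (498, -285, 72), (519, -351, 20), (520, -375, 4), (516, -389, -3), (508, -393, -2)]
208 [(552, -317, 20), (545, -323, 19), (510, -273, 68), (501, -273, 72), (498, -286, 64), (514, -341, 21), (518, -372, -1), (510, -378, -1), (503, -383, -1)]
210 [(547, -308, 20), (539, -312, 21), (509, -271, 62), (502, -275, 62), (496, -284, 59), (510, -333, 21), (514, -365, -2), (507, -372, -4), (498, -375, -2)]
212 [(543, -301, 20), (534, -303, 22), (526, -308, 22), (503, -279, 52), (512, -318, 22), (510, -336, 11), (509, -355, -1), (501, -359, 0), (494, -366, -2)]
214 [(538, -292, 20), (530, -296, 21), (523, -301, 21), (515, -305, 22), (508, -311, 21), (509, -334, 5), (505, -347, -2), (497, -352, -2), (490, -358, -2)]
216 [(531, -279, 24), None, (518, -292, 22), (511, -297, 21), (503, -303, 21), (509, -336, -4), (499, -336, 1), (493, -344, -3), (485, -349, -2)]
-0.0006776418582916814 [-7.17466351e-01  4.25110095e-01  1.69993913e+00 -3.44864583e-05
  1.01677500e+00 -2.33305323e+00]
```

```bash
python3 -c "
from h import *
o,x,r=pose(); c,W=wcloud(); save(c,'w2.png',(150,130,380,300),3.4)
T=r.inv().apply((W-x).reshape(-1,3)).reshape(W.shape)
for v in range(222,262,4): print(v,[tuple((T[v,u]*1000).round().astype(int).tolist()) if np.isfinite(T[v,u,0]) else None for u in range(244,284,5)])
barfence(W)
b=sel(W,-.02,.012,.4,.7,-.5,-.2); print('bench z',np.median(b[:,2]))
"
```

```text
222 [(2, -10, 17), (2, -7, 15), (2, -4, 15), (2, -1, 16), (2, 2, 15), (3, 5, 14), (2, 8, 15), (3, 12, 15)]
226 [(-1, -10, 16), (0, -7, 15), (-1, -4, 16), (-1, -1, 16), (0, 2, 15), (0, 5, 15), (-1, 9, 16), (-1, 12, 16)]
230 [(-3, -10, 15), (-4, -7, 16), (-4, -4, 16), (-4, -1, 16), (-4, 2, 17), (-3, 5, 15), (-4, 9, 16), (-4, 12, 16)]
234 [(-6, -11, 16), (-6, -7, 16), (12, -3, -22), (12, -1, -21), (12, 2, -22), (12, 4, -23), (12, 7, -22), (-6, 12, 15)]
238 [(-9, -11, 15), (12, -5, -26), (12, -3, -27), (12, -1, -26), (12, 2, -27), (12, 4, -26), (12, 7, -26), (-9, 12, 16)]
242 [(8, -8, -23), (11, -5, -30), (12, -3, -30), (12, 0, -31), (12, 2, -31), (12, 4, -30), (12, 7, -30), (7, 10, -22)]
246 [(8, -8, -27), (13, -5, -36), (12, -3, -34), (12, 0, -34), (11, 2, -33), (12, 4, -35), (12, 6, -34), (8, 9, -27)]
250 [(7, -8, -29), (12, -5, -38), (12, -3, -38), (11, 0, -37), (12, 2, -38), (12, 4, -38), (11, 6, -37), (8, 9, -30)]
254 [(6, -8, -32), (12, -5, -42), (12, -3, -41), (11, 0, -41), (11, 2, -41), (12, 4, -42), (12, 6, -41), (8, 9, -34)]
258 [(8, -7, -39), (12, -5, -45), (11, -3, -44), (12, 0, -45), (11, 2, -45), (12, 4, -45), (12, 6, -46), (8, 9, -38)]
c3 [  3. 148.] 200 [array([ 461.7, -496.9]), array([ 6.8, 23.9]), np.float64(84.5)] z 0.02 [[450.0, -499.0], [473.0, -501.0], [474.0, -495.0], [450.0, -492.0]]
c6 [206. 240.] 10951 [array([ 537.1, -342.6]), array([ 51. , 200.1]), np.float64(15.6)] z 0.0231 [[486.0, -253.0], [539.0, -446.0], [589.0, -432.0], [535.0, -239.0]]
c8 [ 71. 319.] 304 [array([ 620.4, -455.4]), array([ 7.8, 37.3]), np.float64(4.0)] z 0.0236 [[615.0, -437.0], [618.0, -474.0], [626.0, -474.0], [623.0, -437.0]]
bench z 0.0005936986028686891
```

View pics/w2.png

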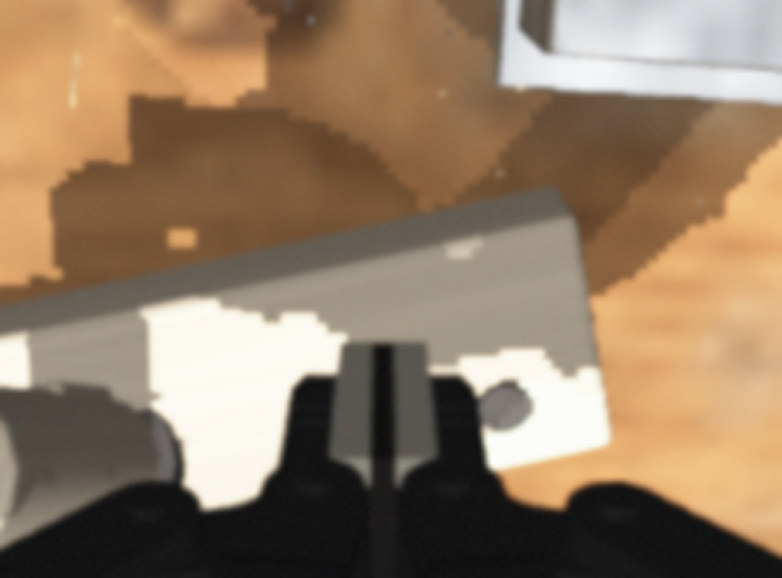

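Both cameras put the fingertips about 20 mm *behind* the stated TCP: the finger front face ends at tool z ≈ −20 mm, while the interface says +25 mm. The bar wasn't touched, so this offset is real. I'll back off and lower in small steps, watching the force.

Emit:
servo_tool(series="1 0.036 -0.006 0 0 0 0;1 0.036 -0.006 0 0 0 0;1 0.036 -0.006 0.008 0 0 0;1 0.036 -0.006 0.016 0 0 0;1 0.036 -0.006 0.024 0 0 0;1 0.036 -0.006 0.026 0 0 0;1 0.036 -0.006 0.026 0 0 0")

```text
time_s: 4.68
eef_pos: [0.4734, -0.2949, 0.0113]
eef_rot: [-0.001, -0.023, 1.0, 0.001]
wrist_force: [0.5, 0.4, 0.3]
opening: 0.003
grasp_force: 0.0
```

```bash
python3 -c "
from h import *
o,x,r=pose(); c,W=wcloud(); print(x,o['wrist_force'])
T=r.inv().apply((W-x).reshape(-1,3)).reshape(W.shape)
for u in (252,262,272): print(u,[(v,tuple((T[v,u]*1000).round().astype(int).tolist())) for v in range(220,250,2)])
c=ctrl.camera('scene'); W=cloud(c)
F=sel(W,.026,.2,.45,.50,-.315,-.275); k=np.argsort(F[:,2])[:8]; print(F[k].round(3))
"
```

```text
[ 0.47335417 -0.29493199  0.01126054] [0.49012922 0.40143891 0.28898504]
252 [(220, (6, -5, 11)), (222, (4, -5, 11)), (224, (3, -5, 10)), (226, (1, -5, 11)), (228, (0, -5, 11)), (230, (-1, -5, 10)), (232, (12, -4, -20)), (234, (12, -4, -23)), (236, (12, -4, -25)), (238, (12, -4, -26)), (240, (12, -4, -29)), (242, (12, -4, -30)), (244, (11, -4, -32)), (246, (12, -4, -34)), (248, (11, -4, -35))]
262 [(220, (6, 1, 11)), (222, (4, 1, 10)), (224, (3, 1, 10)), (226, (2, 1, 10)), (228, (0, 1, 11)), (230, (-1, 1, 11)), (232, (12, 1, -20)), (234, (12, 1, -22)), (236, (12, 1, -23)), (238, (12, 1, -25)), (240, (12, 1, -28)), (242, (12, 1, -30)), (244, (-9223372036854775808, -9223372036854775808, -9223372036854775808)), (246, (11, 1, -33)), (248, (12, 1, -36))]
272 [(220, (5, 7, 12)), (222, (4, 7, 10)), (224, (3, 7, 11)), (226, (1, 7, 11)), (228, (0, 7, 10)), (230, (-1, 7, 11)), (232, (12, 6, -20)), (234, (12, 6, -22)), (236, (12, 6, -24)), (238, (12, 6, -26)), (240, (12, 6, -28)), (242, (12, 6, -30)), (244, (11, 6, -31)), (246, (11, 6, -34)), (248, (11, 5, -35))]
[[ 0.466 -0.287  0.026]
 [ 0.462 -0.29   0.026]
 [ 0.482 -0.286  0.027]
 [ 0.483 -0.288  0.029]
 [ 0.467 -0.282  0.029]
 [ 0.476 -0.281  0.03 ]
 [ 0.464 -0.289  0.03 ]
 [ 0.462 -0.285  0.03 ]]<string>:5: RuntimeWarning: invalid value encountered in cast
```

Confirmed: TCP at z = 11 mm with no bench contact, so the tips are at tool z ≈ −19 mm. I'll use that, lower the tips to about 11 mm and push.

Emit:
servo_tool(series="1 0 0 0.006 0 0 0;1 0 0 0.012 0 0 0;1 0 0 0.018 0 0 0;1 0 0 0.018 0 0 0;1 -0.003 0 0.018 0 0 0;1 -0.006 0 0.018 0 0 0;1 -0.009 0 0.018 0 0 0;1 -0.012 0 0.018 0 0 0;1 -0.015 0 0.018 0 0 0;1 -0.018 0 0.018 0 0 0;1 -0.021 0 0.018 0 0 0;1 -0.021 0 0.018 0 0 0")

```text
time_s: 5.78
eef_pos: [0.4943, -0.2944, -0.0055]
eef_rot: [-0.001, -0.022, 1.0, 0.0]
wrist_force: [-3.1, 1.5, 2.0]
opening: -0.0
grasp_force: 0.5
```

```bash
python3 -c "
from h import *
o,x,r=pose(); c,W=wcloud(); print(x,o['wrist_force']); barfence(W)"
```

```text
[ 0.49427206 -0.29435573 -0.0054624 ] [-3.12794683  1.52149649  2.03075162]
c2 [262. 246.] 864 [array([ 484.7, -293.8]), array([ 6. , 27.2]), np.float64(2.8)] z 0.0244 [[481.0, -280.0], [482.0, -308.0], [488.0, -307.0], [487.0, -280.0]]
c6 [320. 269.] 478 [array([ 500.3, -262.5]), array([ 5.7, 23.5]), np.float64(11.2)] z 0.0214 [[495.0, -252.0], [500.0, -275.0], [505.0, -274.0], [501.0, -250.0]]
c9 [ 86. 304.] 2630 [array([ 533.7, -404.2]), array([ 34.4, 102.5]), np.float64(34.2)] z 0.0228 [[491.0, -371.0], [548.0, -456.0], [577.0, -437.0], [519.0, -352.0]]
c12 [262. 318.] 218 [array([ 531.7, -291.1]), array([ 6.6, 18.3]), np.float64(86.9)] z 0.0232 [[522.0, -294.0], [541.0, -295.0], [541.0, -288.0], [523.0, -287.0]]
c16 [ 62. 366.] 431 [array([ 620.5, -453.9]), array([ 8.8, 42.9]), np.float64(3.1)] z 0.0243 [[615.0, -433.0], [617.0, -476.0], [626.0, -475.0], [624.0, -432.0]]
```

Emit:
servo_tool(series="1 -0.003 0 0 0 0 0;1 -0.006 0 0 0 0 0;1 -0.009 0 0 0 0 0;1 -0.012 0 0 0 0 0;1 -0.015 0 0 0 0 0;1 -0.018 0 0 0 0 0;1 -0.018 0 0 0 0 0;1 0 0 0 0 0 0;1 0 0 -0.05 0 0 0;1 0.003 0 -0.12 0 0 0;1 0.003 0 -0.12 0 0 0;1 0.003 0 -0.12 0 0 0")

```text
time_s: 6.83
eef_pos: [0.4962, -0.2989, 0.1236]
eef_rot: [0.006, -0.022, 1.0, -0.005]
wrist_force: [1.1, -2.0, 0.5]
opening: 0.002
grasp_force: 0.0
```

```bash
python3 -c "
from h import *
o,x,r=pose(); c,W=wcloud(); print(x,o['wrist_force']); barfence(W)"
```

```text
[ 0.49619597 -0.29891396  0.12359989] [ 1.06177716 -1.98700386  0.52940613]
c1 [ 69. 144.] 223 [array([ 461.3, -498.6]), array([ 9.5, 23.8]), np.float64(80.4)] z 0.0223 [[449.0, -501.0], [472.0, -505.0], [474.0, -496.0], [450.0, -492.0]]
c7 [217. 236.] 6152 [array([ 558.9, -344.3]), array([ 50.8, 200.9]), np.float64(11.4)] z 0.023 [[514.0, -251.0], [554.0, -448.0], [604.0, -438.0], [564.0, -241.0]]
c10 [134. 282.] 486 [array([ 619.1, -436.5]), array([ 7.6, 75.5]), np.float64(2.5)] z 0.0249 [[614.0, -399.0], [617.0, -474.0], [625.0, -474.0], [621.0, -399.0]]
```

```bash
python3 -c "
from h import *
go([.496,-.266,-.006],Rt(2.6))"
```

```text
at 6.8833 [ 0.495  -0.2978  0.1202] F [-0.   0.4  0. ] shift [-0.0014  0.0327  0.126 ] rot [-0.46  0.48 -0.03]
```

Emit:
servo_tool(series="1 0.001 0.033 0 0 0 0;1 0.001 0.033 0.04 0 0 0;1 0.001 0.033 0.08 0 0 0;1 0.001 0.033 0.115 0 0 0;1 0.001 0.033 0.126 0 0 0;1 0.001 0.033 0.126 0 0 0;1 -0.006 0.033 0.126 0 0 0;1 -0.010 0.033 0.126 0 0 0;1 -0.014 0.033 0.126 0 0 0;1 -0.018 0.033 0.126 0 0 0;1 -0.022 0.033 0.126 0 0 0;1 -0.026 0.033 0.126 0 0 0")

```text
time_s: 7.88
eef_pos: [0.5142, -0.2603, -0.0115]
eef_rot: [-0.002, -0.023, 1.0, 0.001]
wrist_force: [-11.2, 1.5, 13.3]
opening: 0.002
grasp_force: 7.1
```

Emit:
servo_tool(series="1 -0.003 0 0 0 0 0;1 -0.006 0 0 0 0 0;1 -0.009 0 0 0 0 0;1 -0.012 0 0 0 0 0;1 -0.015 0 0 0 0 0;1 -0.015 0 0 0 0 0")

```text
time_s: 8.38
eef_pos: [0.5299, -0.2595, -0.0115]
eef_rot: [-0.002, -0.023, 1.0, 0.001]
wrist_force: [-7.4, 1.9, 9.1]
opening: -0.001
grasp_force: 5.4
```

Light bench contact shows the tips are about 12–13 mm behind the TCP. I'll raise slightly and finish the left push.

Emit:
servo_tool(series="1 -0.002 0 -0.006 0 0 0;1 -0.004 0 -0.006 0 0 0;1 -0.006 0 -0.006 0 0 0;1 -0.008 0 -0.006 0 0 0;1 -0.010 0 -0.006 0 0 0;1 -0.012 0 -0.006 0 0 0;1 -0.012 0 -0.006 0 0 0")

```text
time_s: 8.97
eef_pos: [0.5435, -0.2594, -0.0055]
eef_rot: [0.0, -0.022, 1.0, 0.0]
wrist_force: [-1.0, 1.9, 2.2]
opening: -0.0
grasp_force: 1.0
```

Emit:
servo_tool(series="1 -0.0015 0 0 0 0 0;1 -0.003 0 0 0 0 0;1 -0.0045 0 0 0 0 0;1 -0.0045 0 0 0 0 0")

```text
time_s: 9.3
eef_pos: [0.547, -0.2593, -0.0055]
eef_rot: [-0.001, -0.022, 1.0, 0.0]
wrist_force: [-6.1, 0.8, 4.3]
opening: 0.002
grasp_force: 3.2
```

Emit:
servo_tool(series="1 -0.001 0 0 0 0 0;1 -0.002 0 0 0 0 0;1 -0.002 0 0 0 0 0")

```text
time_s: 9.55
eef_pos: [0.5471, -0.2593, -0.0056]
eef_rot: [-0.003, -0.023, 1.0, 0.001]
wrist_force: [-12.9, 0.3, 9.4]
opening: 0.003
grasp_force: 6.9
```

Emit:
servo_tool(series="1 -0.001 0 0 0 0 0;1 -0.002 0 0 0 0 0;1 -0.002 0 0 0 0 0")

```text
time_s: 9.8
eef_pos: [0.5473, -0.2593, -0.0056]
eef_rot: [-0.005, -0.023, 1.0, 0.001]
wrist_force: [-21.6, 0.0, 14.3]
opening: 0.001
grasp_force: 10.8
```

```bash
python3 -c "
from h import *
o,x,r=pose(); c,W=wcloud(); print(x,o['wrist_force']); barfence(W)
barfence(cloud(ctrl.camera('scene')))"
```

```text
[ 0.54725365 -0.25925304 -0.00560322] [-2.16141428e+01  1.08261876e-02  1.42626511e+01]
c1 [317.  65.] 589 [array([ 454. , -238.1]), array([ 0.8, 55.7]), np.float64(0.1)] z 0.0259 [[454.0, -210.0], [454.0, -266.0], [454.0, -266.0], [454.0, -210.0]]
c3 [ 86. 262.] 7909 [array([ 570.3, -363.4]), array([172.1,  50.4]), np.float64(86.0)] z 0.0229 [[539.0, -448.0], [590.0, -451.0], [601.0, -279.0], [551.0, -276.0]]
c5 [262. 246.] 853 [array([ 537.9, -258.8]), array([ 6. , 27.2]), np.float64(2.8)] z 0.0247 [[534.0, -245.0], [536.0, -273.0], [542.0, -272.0], [540.0, -245.0]]
c10 [ 10. 310.] 279 [array([ 619.8, -454.4]), array([ 6.7, 35.4]), np.float64(2.5)] z 0.0241 [[616.0, -437.0], [617.0, -472.0], [624.0, -472.0], [622.0, -437.0]]
c11 [262. 318.] 216 [array([ 584.4, -256.6]), array([18.4,  6.8]), np.float64(2.5)] z 0.0233 [[575.0, -254.0], [575.0, -260.0], [594.0, -260.0], [593.0, -253.0]]
```

The left end is against the fence (force climbing to 21 N with no motion). The right end is about 25 mm open, so now I'll push that end.

Emit:
servo_tool(series="1 0.015 0 0 0 0 0;1 0.0365 0 -0.03 0 0 0;1 0.0365 0 -0.07 0 0 0;1 0.0365 0 -0.11 0 0 0;1 0.0365 -0.04 -0.12 0 0 0;1 0.0365 -0.08 -0.12 0 0 0;1 0.0365 -0.12 -0.12 0 0 0;1 0.0365 -0.1645 -0.12 0 0 0;1 0.0365 -0.1645 -0.12 0 0 0;1 0.0365 -0.1645 -0.08 0 0 0;1 0.0365 -0.1645 -0.04 0 0 0;1 0.0365 -0.1645 -0.01 0 0 0")

```text
time_s: 10.9
eef_pos: [0.5224, -0.4255, 0.0024]
eef_rot: [0.0, -0.022, 1.0, -0.0]
wrist_force: [-0.7, 1.8, 0.2]
opening: 0.004
grasp_force: 0.0
```

Emit:
servo_tool(series="1 0 0 0.007 0 0 0;1 0 0 0.007 0 0 0;1 -0.004 0 0.007 0 0 0;1 -0.008 0 0.007 0 0 0;1 -0.012 0 0.007 0 0 0;1 -0.016 0 0.007 0 0 0;1 -0.020 0 0.007 0 0 0;1 -0.024 0 0.007 0 0 0;1 -0.027 0 0.007 0 0 0;1 -0.027 0 0.007 0 0 0")

```text
time_s: 11.73
eef_pos: [0.5504, -0.424, -0.0019]
eef_rot: [0.001, -0.023, 1.0, -0.0]
wrist_force: [-0.7, -0.7, 0.2]
opening: -0.001
grasp_force: 0.0
```

Emit:
servo_tool(series="1 -0.0015 0 0.003 0 0 0;1 -0.003 0 0.003 0 0 0;1 -0.0045 0 0.003 0 0 0;1 -0.0055 0 0.003 0 0 0;1 -0.0055 0 0.003 0 0 0")

```text
time_s: 12.15
eef_pos: [0.5548, -0.4234, -0.006]
eef_rot: [-0.0, -0.022, 1.0, 0.0]
wrist_force: [-2.7, -0.3, -1.2]
opening: -0.001
grasp_force: 1.4
```

Emit:
servo_tool(series="1 -0.001 0 0 0 0 0;1 -0.002 0 0 0 0 0;1 -0.003 0 0 0 0 0;1 -0.003 0 0 0 0 0")

```text
time_s: 12.48
eef_pos: [0.5549, -0.4233, -0.0061]
eef_rot: [-0.003, -0.022, 1.0, 0.001]
wrist_force: [-14.2, -1.8, 5.4]
opening: 0.003
grasp_force: 6.8
```

Emit:
servo_tool(series="1 -0.002 0 0 0 0 0;1 -0.002 0 0 0 0 0;1 0.005 0 0 0 0 0;1 0.03 0 0 0 0 0;1 0.04 0 -0.04 0 0 0;1 0.06 0.02 -0.08 0 0 0;1 0.08 0.05 -0.12 0 0 0;1 0.10 0.08 -0.16 0 0 0;1 0.10 0.08 -0.20 0 0 0;1 0.10 0.08 -0.20 0 0 0;1 0.10 0.08 -0.20 0 0 0")

```text
time_s: 13.4
eef_pos: [0.4571, -0.3493, 0.202]
eef_rot: [0.004, -0.023, 1.0, -0.004]
wrist_force: [1.3, -0.7, -0.2]
opening: -0.001
grasp_force: 0.0
```

```bash
cat >> h.py <<'E'
def gaps(W):
    # profile over bar/fence along fence normal at several y: rear edge of bar top, front edge of fence top
    m=(W[...,2]>.015)&(W[...,2]<.032)&(W[...,0]>.53)&(W[...,0]<.64)&(W[...,1]>-.49)&(W[...,1]<-.2); P=W[m]
    for y in np.arange(-.45,-.23,.02):
        q=P[abs(P[:,1]-y)<.004]; b=q[q[:,2]<.0238]; f=q[q[:,2]>.0246]
        if len(b)>5 and len(f)>3: print("y %.2f bar x %.4f..%.4f fence %.4f..%.4f"%(y,b[:,0].min(),np.percentile(b[:,0],97),np.percentile(f[:,0],5),f[:,0].max()))
E
python3 -c "
from h import *
o,x,r=pose(); c,W=wcloud(); np.save('Ww.npy',W); print(x,o['wrist_force']); barfence(W); gaps(W)
save(c,'w3.png',(130,130,370,300),3.3)
t=sel(W,.03,.1,.50,.62,-.42,-.26); print(t.min(0),t.max(0))
q=sel(W,.07,.095,.50,.62,-.40,-.28); rect('mouth',q)"
```

```text
[ 0.45713602 -0.34926247  0.20199945] [ 1.29226981 -0.74037391 -0.22378262]
c5 [313. 256.] 1472 [array([ 581. , -278.3]), array([58. , 64.3]), np.float64(5.7)] z 0.0232 [[549.0, -249.0], [555.0, -313.0], [613.0, -307.0], [607.0, -243.0]]
c6 [210. 258.] 1452 [array([ 589.9, -411.2]), array([53.1, 69.5]), np.float64(4.2)] z 0.023 [[561.0, -379.0], [566.0, -448.0], [619.0, -444.0], [614.0, -375.0]]
y -0.43 bar x 0.5643..0.6045 fence 0.5965..0.6038
y -0.41 bar x 0.5639..0.6151 fence 0.5965..0.6164
y -0.29 bar x 0.5535..0.6098 fence 0.5822..0.5926
y -0.27 bar x 0.5519..0.6087 fence 0.5820..0.6081
y -0.25 bar x 0.5496..0.5959 fence 0.5636..0.5871Traceback (most recent call last):
  File "<string>", line 5, in <module>
    t=sel(W,.03,.1,.50,.62,-.42,-.26); print(t.min(0),t.max(0))
                                             ~~~~~^^^
    return umr_minimum(a, axis, None, out, keepdims, initial, where)
ValueError: zero-size array to reduction operation minimum which has no identity
```

View pics/w3.png

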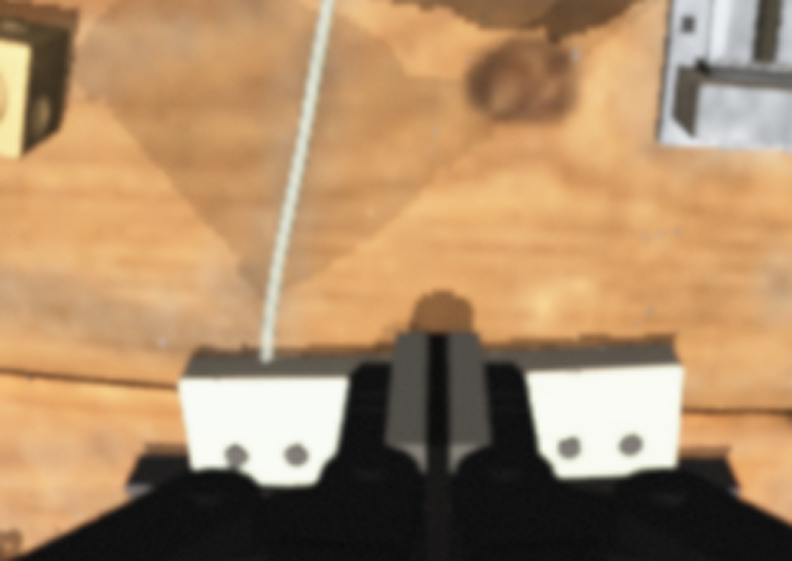

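The bar (crop 180–683, 360–470) looks flush along the fence, but the arm was still settling. I'll open the gripper, settle farther back and measure properly, including the tube mouth.

Emit:
servo_tool(series="-1 0.05 0 -0.04 0 0 0;-1 0.05 0 -0.04 0 0 0;-1 0.05 0 -0.04 0 0 0;-1 0.05 0 -0.04 0 0 0;-1 0.05 0 -0.04 0 0 0;-1 0.05 0 -0.04 0 0 0;-1 0.05 0 -0.04 0 0 0;-1 0.05 0 -0.04 0 0 0")

```text
time_s: 14.12
eef_pos: [0.4048, -0.3499, 0.2337]
eef_rot: [-0.0, -0.023, 1.0, 0.001]
wrist_force: [-0.6, 0.6, 0.2]
opening: 0.997
grasp_force: 0.0
```

```bash
python3 -c "
from h import *
o,x,r=pose(); c,W=wcloud(); np.save('Ww.npy',W); np.savez('w4.npz',**c); print(x,o['dq'].round(3)); barfence(W); gaps(W)
save(c,'w4.png',(110,130,380,330),2.9)
Z=W[...,2]; T=r.inv().apply((W-x).reshape(-1,3)).reshape(W.shape)
q=sel(W,.035,.095,.50,.62,-.40,-.28); print(q.min(0),q.max(0))
for lo in (.06,.07,.08): k=q[abs(q[:,2]-lo)<.004]; print(lo,len(k),k.min(0).round(3),k.max(0).round(3))
W=cloud(ctrl.camera('scene'));barfence(W)
"
```

```text
[ 0.40482413 -0.34992639  0.23366708] [-0.002 -0.007 -0.002 -0.002  0.002 -0.   ]
c8 [259. 281.] 4455 [array([ 586.9, -346.9]), array([ 64.2, 259.4]), np.float64(3.0)] z 0.0232 [[548.0, -219.0], [562.0, -478.0], [626.0, -475.0], [612.0, -216.0]]
y -0.45 bar x 0.5673..0.6185 fence 0.6170..0.6216
y -0.43 bar x 0.5655..0.6159 fence 0.5995..0.6205
y -0.41 bar x 0.5632..0.6154 fence 0.6155..0.6208
y -0.39 bar x 0.5623..0.6145 fence 0.6010..0.6195
y -0.37 bar x 0.5600..0.6141 fence 0.5967..0.6182
y -0.35 bar x 0.5580..0.5721 fence 0.5677..0.6166
y -0.33 bar x 0.5559..0.6122 fence 0.5806..0.6162
y -0.31 bar x 0.5548..0.6112 fence 0.5837..0.6149
y -0.29 bar x 0.5535..0.6107 fence 0.5840..0.6150
y -0.27 bar x 0.5510..0.6094 fence 0.5746..0.6141
y -0.25 bar x 0.5495..0.6085 fence 0.6073..0.6125
[ 0.5450144  -0.36092741  0.03553443] [ 0.58817893 -0.33413058  0.08644976]
0.06 19 [ 0.552 -0.355  0.056] [ 0.577 -0.335  0.063]
0.07 29 [ 0.546 -0.357  0.066] [ 0.569 -0.335  0.074]
0.08 148 [ 0.547 -0.361  0.076] [ 0.565 -0.335  0.084]
c1 [270. 201.] 542 [array([ 588. , -358.1]), array([ 61., 232.]), np.float64(3.9)] z 0.0212 [[550.0, -244.0], [565.0, -476.0], [626.0, -472.0], [611.0, -240.0]]
```

View pics/w4.png

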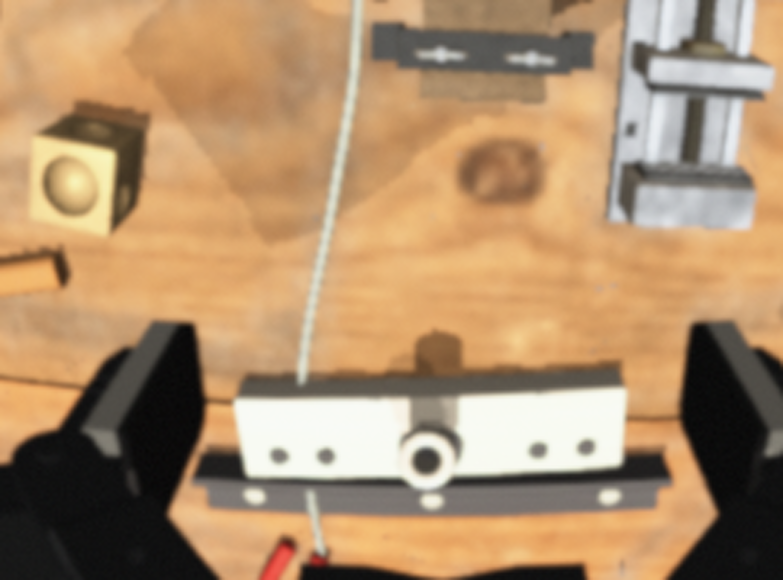

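Measured: the right end is flush (front face x≈.567, fence .6165), but the left front edge (.5495 at y = −.25) leaves about 6–7 mm. The right push levered it open. I'll re-push nearer the middle (55 mm off-centre), which should lever the other end much less.

```bash
python3 -c "
from h import *
go([.533,-.290,.100],Rt(2.6)); go([.533,-.290,0],Rt(2.6))"
```

```text
at 14.2167 [ 0.4048 -0.3501  0.2341] F [ 0.   0.1 -0.4] shift [-0.1309  0.0541  0.1341] rot [ 0.04 -0.02 -0.01]
at 14.2167 [ 0.4048 -0.3501  0.2341] F [ 0.   0.1 -0.4] shift [-0.1309  0.0541  0.2341] rot [ 0.04 -0.02 -0.01]
```

Emit:
servo_tool(series="1 -0.03 0.054 0.02 0 0 0;1 -0.06 0.054 0.04 0 0 0;1 -0.095 0.054 0.06 0 0 0;1 -0.128 0.054 0.09 0 0 0;1 -0.128 0.054 0.13 0 0 0;1 -0.128 0.054 0.17 0 0 0;1 -0.128 0.054 0.21 0 0 0;1 -0.128 0.054 0.235 0 0 0;1 -0.128 0.054 0.235 0 0 0;1 -0.131 0.054 0.235 0 0 0;1 -0.134 0.054 0.235 0 0 0;1 -0.136 0.054 0.235 0 0 0")

```text
time_s: 15.22
eef_pos: [0.5405, -0.2921, 0.003]
eef_rot: [0.002, -0.022, 1.0, -0.002]
wrist_force: [0.1, -0.2, -0.1]
opening: -0.003
grasp_force: 0.0
```

Emit:
servo_tool(series="1 -0.002 0 0.003 0 0 0;1 -0.004 0 0.003 0 0 0;1 -0.006 0 0.003 0 0 0;1 -0.008 0 0.003 0 0 0;1 -0.008 0 0.003 0 0 0")

```text
time_s: 15.63
eef_pos: [0.5457, -0.2896, -0.0023]
eef_rot: [-0.001, -0.023, 1.0, 0.0]
wrist_force: [-4.6, 4.2, 5.7]
opening: 0.003
grasp_force: 2.1
```

Emit:
servo_tool(series="1 -0.002 0 0 0 0 0;1 -0.003 0 0 0 0 0;1 -0.004 0 0 0 0 0;1 -0.004 0 0 0 0 0")

```text
time_s: 15.97
eef_pos: [0.5494, -0.2892, -0.0026]
eef_rot: [-0.001, -0.023, 1.0, 0.0]
wrist_force: [-5.1, 3.9, 5.6]
opening: -0.002
grasp_force: 1.5
```

Emit:
servo_tool(series="1 -0.001 0 0 0 0 0;1 -0.002 0 0 0 0 0;1 -0.003 0 0 0 0 0;1 -0.003 0 0 0 0 0")

```text
time_s: 16.3
eef_pos: [0.5496, -0.2891, -0.0026]
eef_rot: [-0.004, -0.023, 1.0, 0.001]
wrist_force: [-17.4, 4.3, 13.7]
opening: -0.002
grasp_force: 6.5
```

Emit:
servo_tool(series="1 -0.001 0 0 0 0 0;1 -0.002 0 0 0 0 0;1 -0.003 0 0 0 0 0;1 -0.003 0 0 0 0 0")

```text
time_s: 16.63
eef_pos: [0.5496, -0.289, -0.0026]
eef_rot: [-0.007, -0.023, 1.0, 0.001]
wrist_force: [-31.3, 4.9, 24.3]
opening: -0.002
grasp_force: 11.9
```

Emit:
servo_tool(series="1 0.015 0 0 0 0 0;1 0.030 0 -0.03 0 0 0;1 0.030 0 -0.07 0 0 0;1 0.030 0 -0.11 0 0 0;1 0.030 -0.04 -0.12 0 0 0;1 0.030 -0.08 -0.12 0 0 0;1 0.030 -0.112 -0.12 0 0 0;1 0.030 -0.112 -0.12 0 0 0;1 0.030 -0.112 -0.08 0 0 0;1 0.030 -0.112 -0.04 0 0 0;1 0.030 -0.112 0 0 0 0;1 0.030 -0.112 0 0 0 0")

```text
time_s: 17.63
eef_pos: [0.5292, -0.4009, -0.0092]
eef_rot: [-0.002, -0.022, 1.0, 0.002]
wrist_force: [-0.7, 0.8, 1.2]
opening: 0.004
grasp_force: 0.0
```

Emit:
servo_tool(series="1 -0.003 0 0.003 0 0 0;1 -0.006 0 0.003 0 0 0;1 -0.009 0 0.003 0 0 0;1 -0.012 0 0.003 0 0 0;1 -0.014 0 0.003 0 0 0;1 -0.016 0 0.003 0 0 0;1 -0.018 0 0.003 0 0 0;1 -0.018 0 0.003 0 0 0")

```text
time_s: 18.3
eef_pos: [0.5487, -0.4022, -0.0052]
eef_rot: [-0.0, -0.023, 1.0, -0.0]
wrist_force: [-3.8, -1.0, 0.0]
opening: -0.005
grasp_force: 0.0
```

Emit:
servo_tool(series="1 -0.001 0 0 0 0 0;1 -0.002 0 0 0 0 0;1 -0.003 0 0 0 0 0;1 -0.003 0 0 0 0 0")

```text
time_s: 18.63
eef_pos: [0.5516, -0.4021, -0.0054]
eef_rot: [-0.0, -0.023, 1.0, -0.0]
wrist_force: [-4.6, -0.7, 1.2]
opening: 0.003
grasp_force: 0.2
```

Emit:
servo_tool(series="1 -0.001 0 0 0 0 0;1 -0.002 0 0 0 0 0;1 -0.003 0 0 0 0 0;1 -0.005 0 0 0 0 0;1 -0.005 0 0 0 0 0")

```text
time_s: 19.05
eef_pos: [0.5519, -0.402, -0.0054]
eef_rot: [-0.005, -0.023, 1.0, 0.001]
wrist_force: [-25.2, 0.2, 14.3]
opening: -0.0
grasp_force: 4.6
```

Emit:
servo_tool(series="1 -0.002 0 0 0 0 0;1 -0.002 0 0 0 0 0;1 0.02 0 0 0 0 0;1 0.05 0 -0.04 0 0 0;1 0.09 0.03 -0.08 0 0 0;1 0.13 0.05 -0.12 0 0 0;-1 0.15 0.05 -0.16 0 0 0;-1 0.15 0.05 -0.20 0 0 0;-1 0.15 0.05 -0.24 0 0 0;-1 0.15 0.05 -0.24 0 0 0;-1 0.15 0.05 -0.24 0 0 0;-1 0.15 0.05 -0.24 0 0 0")

```text
time_s: 20.05
eef_pos: [0.4063, -0.3599, 0.2382]
eef_rot: [0.003, -0.022, 1.0, -0.004]
wrist_force: [0.3, -0.2, -1.3]
opening: 0.845
grasp_force: 0.0
```

```bash
cat >> h.py <<'E'
def bar(W):
    # front edge, from bar top points; line fit
    m=(W[...,2]>.0195)&(W[...,2]<.0242)&(W[...,0]>.53)&(W[...,0]<.60)&(W[...,1]>-.46)&(W[...,1]<-.235); P=W[m]
    ys=[];xs=[]
    for y in np.arange(-.435,-.255,.006):
        q=P[abs(P[:,1]-y)<.003]
        if len(q)>5 and abs(y+.348)>.02: ys.append(y);xs.append(np.percentile(q[:,0],3))
    k=np.polyfit(ys,xs,1); print("front: yaw %.2f  x(-.258)=%.4f x(-.348)=%.4f x(-.438)=%.4f  resid %.4f"%(np.degrees(np.arctan(-k[0])),*np.polyval(k,[-.258,-.348,-.438]),np.std(np.polyval(k,ys)-xs)))
    m=(W[...,2]>.0245)&(W[...,2]<.03)&(W[...,0]>.595)&(W[...,0]<.64)&(W[...,1]>-.47)&(W[...,1]<-.225); P=W[m]
    ys=[];xs=[]
    for y in np.arange(-.46,-.23,.006):
        q=P[abs(P[:,1]-y)<.003]
        if len(q)>3: ys.append(y);xs.append(q[:,0].max())
    if len(ys)>5:
        k=np.polyfit(ys,xs,1); print("fence top back: yaw %.2f x(-.258)=%.4f x(-.438)=%.4f"%(np.degrees(np.arctan(-k[0])),*np.polyval(k,[-.258,-.438])))
E
python3 -c "
from h import *
bar(np.load('Ww.npy'))
o,x,r=pose(); c,W=wcloud(); np.save('Ww2.npy',W); print(x,o['dq'].round(3)); bar(W)
"
```

```text
front: yaw 4.71  x(-.258)=0.5518 x(-.348)=0.5592 x(-.438)=0.5666  resid 0.0004
fence top back: yaw 2.58 x(-.258)=0.6130 x(-.438)=0.6211
[ 0.40630039 -0.3599384   0.23821512] [ 0.003  0.062  0.057  0.002 -0.015  0.002]
front: yaw 2.78  x(-.258)=0.5538 x(-.348)=0.5582 x(-.438)=0.5625  resid 0.0004
fence top back: yaw 2.37 x(-.258)=0.6142 x(-.438)=0.6216
```

Emit:
servo_tool(series="-1 0 0 0 0 0 0;-1 0 0 0 0 0 0;-1 0 0 0 0 0 0;-1 0 0 0 0 0 0")

```text
time_s: 20.43
eef_pos: [0.4047, -0.3579, 0.2323]
eef_rot: [-0.001, -0.022, 1.0, 0.001]
wrist_force: [-0.4, 0.7, 0.2]
opening: 1.0
grasp_force: 0.0
```

```bash
python3 -c "
from h import *
o,x,r=pose(); c,W=wcloud(); np.save('Ww2.npy',W); print(x,o['dq'].round(3)); bar(W)
im=c['img'][:,:,::-1]; cv2.imwrite('pics/w5.png',cv2.resize(im[245:315,180:340],None,fx=5,fy=5,interpolation=cv2.INTER_CUBIC))
t=sel(W,.035,.0905,.50,.62,-.40,-.28); print('tube',t.min(0).round(4),t.max(0).round(4))
# step profile: z along normal at a few y
for y in (-.435,-.40,-.30,-.265):
    m=(abs(W[...,1]-y)<.0025)&(W[...,0]>.595)&(W[...,0]<.63); P=W[m]; P=P[np.argsort(P[:,0])]; print(y,[(int(round(a*1e4)),int(round(b*1e4))) for a,_,b in P[::max(1,len(P)//16)]])
"
```

```text
[ 0.40467059 -0.35785747  0.23229965] [-0.001 -0.006 -0.003 -0.003  0.001 -0.   ]
front: yaw 2.66  x(-.258)=0.5541 x(-.348)=0.5582 x(-.438)=0.5624  resid 0.0004
fence top back: yaw 3.14 x(-.258)=0.6126 x(-.438)=0.6225
tube [ 0.5447 -0.3612  0.0356] [ 0.5882 -0.3368  0.086 ]
-0.435 [(5951, 221), (5963, 232), (5991, 220), (6006, 221), (6021, 227), (6044, 226), (6060, 230), (6081, 229), (6098, 226), (6165, 269), (6167, 268), (6170, 187), (6173, 159), (6175, 204), (6179, 280), (6189, 262), (6211, 262), (6225, 272)]
-0.4 [(5950, 257), (5980, 243), (5992, 252), (6007, 230), (6030, 227), (6041, 238), (6050, 227), (6069, 228), (6084, 231), (6089, 227), (6147, 198), (6148, 274), (6150, 172), (6152, 171), (6153, 245), (6154, 194), (6158, 236), (6163, 180), (6173, 270), (6179, 261), (6190, 274), (6211, 272)]
-0.3 [(5956, 238), (5962, 230), (5977, 236), (5982, 228), (5996, 236), (5998, 233), (6023, 226), (6028, 246), (6046, 221), (6099, 255), (6102, 174), (6103, 273), (6105, 220), (6107, 192), (6110, 189), (6114, 185), (6114, 260), (6123, 274), (6131, 264), (6150, 265)]
-0.265 [(5958, 234), (5969, 245), (5988, 219), (5997, 233), (6011, 241), (6016, 234), (6081, 251), (6082, 198), (6087, 270), (6087, 191), (6090, 265), (6093, 236), (6093, 210), (6097, 256), (6102, 276), (6106, 270), (6123, 274), (6135, 258)]
```

View pics/w5.png

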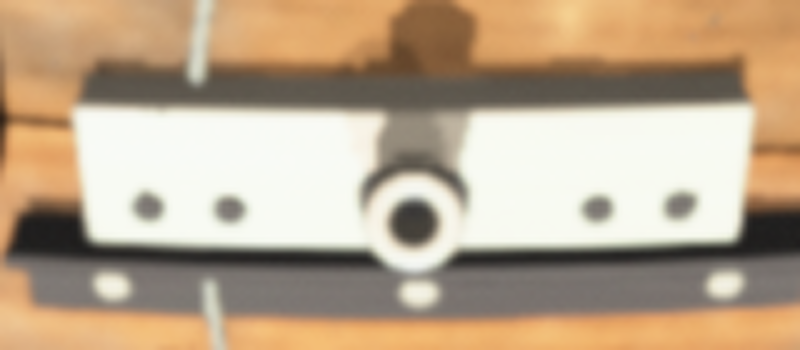

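The crop shows a thin uniform dark strip between the bar's rear edge (row 243) and the fence. The depth profile gives a parallel gap of about 4.5–5 mm at both ends. The s=±55 pushes probably stalled when the gripper body met the tube. I'll use ±85 mm pushes instead: the levering contracts about 4× per push, so L, R, L, R should converge.

Emit:
servo_tool(series="1 -0.03 0.04 0.01 0 0 0;1 -0.06 0.075 0.03 0 0 0;1 -0.095 0.0895 0.06 0 0 0;1 -0.129 0.0895 0.09 0 0 0;1 -0.129 0.0895 0.13 0 0 0;1 -0.129 0.0895 0.17 0 0 0;1 -0.129 0.0895 0.21 0 0 0;1 -0.129 0.0895 0.235 0 0 0;1 -0.129 0.0895 0.235 0 0 0;1 -0.136 0.0895 0.236 0 0 0;1 -0.140 0.0895 0.236 0 0 0;1 -0.143 0.0895 0.236 0 0 0")

```text
time_s: 21.48
eef_pos: [0.5451, -0.2631, -0.001]
eef_rot: [0.001, -0.022, 1.0, -0.001]
wrist_force: [-1.9, -0.7, -1.4]
opening: 0.001
grasp_force: 0.9
```

Emit:
servo_tool(series="1 -0.002 0 0 0 0 0;1 -0.004 0 0 0 0 0;1 -0.005 0 0 0 0 0;1 -0.006 0 0 0 0 0;1 -0.006 0 0 0 0 0")

```text
time_s: 21.9
eef_pos: [0.5482, -0.2626, -0.0013]
eef_rot: [-0.002, -0.023, 1.0, -0.0]
wrist_force: [-9.8, -0.5, 7.2]
opening: 0.001
grasp_force: 5.3
```

Emit:
servo_tool(series="1 0.015 0 0 0 0 0;1 0.024 0 -0.03 0 0 0;1 0.024 0 -0.07 0 0 0;1 0.024 0 -0.11 0 0 0;1 0.024 -0.04 -0.12 0 0 0;1 0.024 -0.08 -0.12 0 0 0;1 0.024 -0.12 -0.12 0 0 0;1 0.024 -0.16 -0.12 0 0 0;1 0.024 -0.170 -0.10 0 0 0;1 0.024 -0.170 -0.06 0 0 0;1 0.024 -0.170 -0.02 0 0 0;1 0.024 -0.170 -0.001 0 0 0")

```text
time_s: 22.9
eef_pos: [0.5314, -0.4318, -0.0056]
eef_rot: [-0.001, -0.022, 1.0, 0.002]
wrist_force: [-0.1, 1.2, -0.7]
opening: 0.003
grasp_force: 0.0
```

Emit:
servo_tool(series="1 0 0 0 0 0 0;1 -0.004 0 0 0 0 0;1 -0.008 0 0 0 0 0;1 -0.012 0 0 0 0 0;1 -0.015 0 0 0 0 0;1 -0.017 0 0 0 0 0;1 -0.019 0 0 0 0 0;1 -0.021 0 0 0 0 0;1 -0.021 0 0 0 0 0")

```text
time_s: 23.65
eef_pos: [0.5546, -0.4327, -0.0008]
eef_rot: [0.0, -0.022, 1.0, -0.0]
wrist_force: [-1.3, -0.5, 1.0]
opening: 0.001
grasp_force: 0.8
```

Emit:
servo_tool(series="1 -0.001 0 0 0 0 0;1 -0.002 0 0 0 0 0;1 -0.004 0 0 0 0 0;1 -0.005 0 0 0 0 0;1 -0.005 0 0 0 0 0")

```text
time_s: 24.07
eef_pos: [0.5562, -0.4324, -0.0013]
eef_rot: [-0.003, -0.022, 1.0, 0.001]
wrist_force: [-14.8, -0.6, 9.7]
opening: 0.001
grasp_force: 7.9
```

Emit:
servo_tool(series="1 0.015 0 0 0 0 0;1 0.028 0 -0.03 0 0 0;1 0.028 0 -0.07 0 0 0;1 0.028 0 -0.11 0 0 0;1 0.028 0.04 -0.12 0 0 0;1 0.028 0.08 -0.12 0 0 0;1 0.028 0.12 -0.12 0 0 0;1 0.028 0.16 -0.12 0 0 0;1 0.028 0.170 -0.10 0 0 0;1 0.028 0.170 -0.06 0 0 0;1 0.028 0.170 -0.02 0 0 0;1 0.028 0.170 -0.001 0 0 0")

```text
time_s: 25.07
eef_pos: [0.522, -0.2604, -0.0046]
eef_rot: [-0.002, -0.023, 1.0, 0.002]
wrist_force: [-0.8, -0.3, -0.2]
opening: 0.001
grasp_force: 0.0
```

Emit:
servo_tool(series="1 -0.004 0 0 0 0 0;1 -0.010 0 0 0 0 0;1 -0.014 0 0 0 0 0;1 -0.017 0 0 0 0 0;1 -0.019 0 0 0 0 0;1 -0.021 0 0 0 0 0;1 -0.023 0 0 0 0 0;1 -0.025 0 0 0 0 0;1 -0.027 0 0 0 0 0;1 -0.028 0 0 0 0 0")

```text
time_s: 25.9
eef_pos: [0.5485, -0.2624, -0.0001]
eef_rot: [-0.004, -0.023, 1.0, 0.001]
wrist_force: [-20.0, -1.3, 14.9]
opening: -0.003
grasp_force: 9.7
```

Emit:
servo_tool(series="1 0.015 0 0 0 0 0;1 0.024 0 -0.03 0 0 0;1 0.024 0 -0.07 0 0 0;1 0.024 0 -0.11 0 0 0;1 0.024 -0.04 -0.12 0 0 0;1 0.024 -0.08 -0.12 0 0 0;1 0.024 -0.12 -0.12 0 0 0;1 0.024 -0.16 -0.12 0 0 0;1 0.024 -0.170 -0.10 0 0 0;1 0.024 -0.170 -0.06 0 0 0;1 0.024 -0.170 -0.02 0 0 0;1 0.024 -0.170 -0.001 0 0 0")

```text
time_s: 26.9
eef_pos: [0.5329, -0.4312, -0.0048]
eef_rot: [-0.002, -0.022, 1.0, 0.003]
wrist_force: [-0.8, 1.2, -1.1]
opening: 0.001
grasp_force: 0.0
```

Emit:
servo_tool(series="1 0 0 0 0 0 0;1 -0.006 0 0 0 0 0;1 -0.012 0 0 0 0 0;1 -0.015 0 0 0 0 0;1 -0.018 0 0 0 0 0;1 -0.020 0 0 0 0 0;1 -0.022 0 0 0 0 0;1 -0.024 0 0 0 0 0;1 -0.025 0 0 0 0 0;1 -0.025 0 0 0 0 0")

```text
time_s: 27.73
eef_pos: [0.5564, -0.4332, 0.0026]
eef_rot: [-0.004, -0.022, 1.0, 0.0]
wrist_force: [-19.5, 0.9, 15.0]
opening: -0.0
grasp_force: 9.9
```

Both ends stalled at consistent positions (.5485 and .5564). Backing off to verify, and reading the tube mouth.

Emit:
servo_tool(series="1 0.02 0 0 0 0 0;1 0.05 0.01 -0.03 0 0 0;1 0.08 0.03 -0.07 0 0 0;1 0.11 0.05 -0.11 0 0 0;-1 0.13 0.07 -0.15 0 0 0;-1 0.155 0.077 -0.19 0 0 0;-1 0.155 0.077 -0.23 0 0 0;-1 0.155 0.077 -0.235 0 0 0;-1 0.155 0.077 -0.235 0 0 0;-1 0.155 0.077 -0.235 0 0 0;-1 0.155 0.077 -0.235 0 0 0;-1 0.155 0.077 -0.235 0 0 0")

```text
time_s: 28.73
eef_pos: [0.4018, -0.3614, 0.2345]
eef_rot: [-0.0, -0.022, 1.0, 0.001]
wrist_force: [-0.7, 0.2, -0.7]
opening: 0.999
grasp_force: 0.0
```

```bash
python3 -c "
from h import *
o,x,r=pose(); c,W=wcloud(); np.save('Ww3.npy',W); np.savez('w6.npz',**c); print(x,o['dq'].round(3)); bar(W)
for y in (-.435,-.40,-.30,-.265):
    m=(abs(W[...,1]-y)<.0025)&(W[...,0]>.595)&(W[...,0]<.63); P=W[m]; P=P[np.argsort(P[:,0])]; print(y,[(int(round(a*1e4)),int(round(b*1e4))) for a,_,b in P[::max(1,len(P)//16)]])
# mouth ring: points near mouth plane
t=sel(W,.069,.090,.53,.575,-.375,-.32); rect('ring',t)
n=np.array([-.5*np.cos(.0454),-.5*np.sin(.0454),.866]); a=t@n; print('axial',np.percentile(a,[10,50,90]))
g=t[abs(a-np.median(a))<.002]; u=np.array([.866,0,.5]); print('ring n',len(g),'xyz min',g.min(0).round(4),'max',g.max(0).round(4),'mid',((g.min(0)+g.max(0))/2).round(4))
# other rods
H=sel(W,.10,.18,.40,.56,-.18,-.06); print(len(H))
for nm,(lo,hi) in dict(rod=(.15,.17),pun=(.122,.14)).items():
    q=sel(W,lo,hi,.40,.56,-.18,-.06); 
    if len(q): rect(nm,q)
"
```

```text
[ 0.40184273 -0.3613731   0.23450425] [-0.     0.018  0.006 -0.001  0.001  0.   ]
front: yaw 2.67  x(-.258)=0.5584 x(-.348)=0.5626 x(-.438)=0.5668  resid 0.0004
fence top back: yaw 2.67 x(-.258)=0.6135 x(-.438)=0.6219
-0.435 [(5954, 223), (5964, 208), (5980, 236), (6003, 231), (6018, 239), (6031, 245), (6062, 235), (6082, 230), (6097, 238), (6115, 238), (6143, 230), (6157, 261), (6165, 226), (6170, 218), (6178, 265), (6202, 260), (6224, 256)]
-0.4 [(5955, 259), (5972, 233), (5977, 252), (5997, 252), (6002, 247), (6020, 251), (6033, 256), (6063, 242), (6080, 221), (6095, 226), (6118, 222), (6139, 249), (6143, 241), (6148, 261), (6159, 273), (6174, 255), (6180, 270), (6195, 279)]
-0.3 [(5951, 231), (5962, 241), (5975, 223), (5988, 232), (5996, 222), (6004, 236), (6012, 226), (6026, 233), (6043, 237), (6048, 230), (6065, 234), (6097, 219), (6099, 241), (6100, 241), (6107, 204), (6111, 252), (6117, 269), (6133, 274), (6136, 271), (6156, 271), (6162, 263)]
-0.265 [(5951, 254), (5975, 248), (5978, 245), (6006, 233), (6022, 238), (6028, 230), (6039, 242), (6049, 229), (6068, 230), (6081, 264), (6086, 258), (6089, 280), (6092, 224), (6100, 266), (6111, 277), (6114, 274), (6133, 274)]
ring 240 [array([ 560.4, -348.4]), array([21.9, 24.7]), np.float64(6.7)] z 0.0787 [[548.0, -337.0], [551.0, -362.0], [573.0, -359.0], [570.0, -335.0]]
axial [-0.20444376 -0.20263154 -0.20133587]
ring n 213 xyz min [ 0.549  -0.3607  0.072 ] max [ 0.5704 -0.3372  0.0862] mid [ 0.5597 -0.349   0.0791]
539
rod 32 [array([ 507. , -131.2]), array([8.1, 3. ]), np.float64(46.5)] z 0.1621 [[503.0, -133.0], [505.0, -135.0], [511.0, -129.0], [509.0, -127.0]]
pun 262 [array([ 486.2, -122.7]), array([16.9, 62.1]), np.float64(49.7)] z 0.1336 [[457.0, -109.0], [504.0, -149.0], [515.0, -136.0], [468.0, -96.0]]
```

Verified flush: bar yaw 2.67° equals the fence's 2.67°, with no gap in the depth profiles. Tube mouth at (.5597, −.349, .079), consistent with the bar geometry. Now the rod: hover above it and refine.

Emit:
servo_tool(series="-1 -0.02 0.04 -0.03 0 0 0;-1 -0.04 0.08 -0.03 0 0 0;-1 -0.06 0.12 -0.03 0 0 0;-1 -0.08 0.16 -0.03 0 0 0;-1 -0.10 0.20 -0.03 0 0 0;-1 -0.1145 0.2285 -0.03 0 0 0;-1 -0.1145 0.2285 -0.03 0 0 0;-1 -0.1145 0.2285 -0.03 0 0 0;-1 -0.1145 0.2285 -0.03 0 0 0")

```text
time_s: 29.53
eef_pos: [0.506, -0.1277, 0.2643]
eef_rot: [-0.001, -0.024, 1.0, 0.0]
wrist_force: [-0.2, 0.1, 0.5]
opening: 0.999
grasp_force: 0.0
```

```bash
python3 -c "
from h import *
o,x,r=pose(); c,W=wcloud(); print(x,o['dq'].round(3))
for nm,(lo,hi,cx,cy) in dict(rodtop=(.158,.17,.506,-.128),head=(.135,.157,.506,-.128),shank=(.06,.125,.506,-.128),collar=(.035,.05,.506,-.128),pun=(.128,.14,.466,-.109)).items():
    q=sel(W,lo,hi,cx-.025,cx+.025,cy-.025,cy+.025)
    if len(q)>5: rect(nm,q); print(np.percentile(q,[2,98],axis=0).round(4).tolist())
go([.506,-.128,.122],Rt(2.67))
"
```

```text
[ 0.50603742 -0.12774437  0.26426858] [-0.045 -0.007 -0.001 -0.006 -0.003 -0.006]
rodtop 261 [array([ 513.2, -134.1]), array([14.9, 15.5]), np.float64(2.7)] z 0.1658 [[505.0, -127.0], [506.0, -142.0], [521.0, -141.0], [520.0, -126.0]]
[[0.5061, -0.1408, 0.1589], [0.5203, -0.1265, 0.167]]
head 105 [array([ 509.3, -132.8]), array([16. ,  8.9]), np.float64(84.5)] z 0.1467 [[504.0, -140.0], [513.0, -141.0], [514.0, -125.0], [506.0, -124.0]]
[[0.5052, -0.1406, 0.1375], [0.5129, -0.1254, 0.1562]]
shank 132 [array([ 508.3, -131.2]), array([10.6,  6.3]), np.float64(79.1)] z 0.0962 [[504.0, -136.0], [510.0, -137.0], [512.0, -127.0], [506.0, -125.0]]
[[0.5054, -0.1363, 0.0621], [0.511, -0.1264, 0.1226]]
collar 66 [array([ 507.1, -127.9]), array([18.3, 27.8]), np.float64(7.3)] z 0.0475 [[496.0, -115.0], [500.0, -143.0], [518.0, -141.0], [514.0, -113.0]]
[[0.4984, -0.1407, 0.0423], [0.5156, -0.1134, 0.0498]]
pun 219 [array([ 469.7, -106.9]), array([15.6, 15.3]), np.float64(4.4)] z 0.1377 [[461.0, -100.0], [463.0, -115.0], [478.0, -114.0], [477.0, -99.0]]
[[0.4625, -0.114, 0.1326], [0.4766, -0.0996, 0.1392]]
at 29.5833 [ 0.5058 -0.1287  0.2645] F [ 0.6 -0.1 -0.4] shift [-0.0005  0.0006  0.1425] rot [ 0.03 -0.12 -0.06]
```

The wrist and scene readings differ by about 6 mm at the rod top, and the arm was still settling. Re-measuring at rest with both cameras.

Emit:
servo_tool(series="-1 0 0 0.03 0 0 0;-1 0 0 0.03 0 0 0;-1 0 0 0.03 0 0 0")

```text
time_s: 29.83
eef_pos: [0.5045, -0.1293, 0.2339]
eef_rot: [-0.002, -0.021, 1.0, 0.001]
wrist_force: [-0.1, 0.2, 0.3]
opening: 0.998
grasp_force: 0.0
```

```bash
python3 -c "
from h import *
o,x,r=pose(); c,W=wcloud(); print(x,o['dq'].round(3))
W2=cloud(ctrl.camera('side')); W3=cloud(ctrl.camera('scene')); W0=np.load('W.npy')
for w,W in (('wrist',W),('side',W2),('scene',W3),('scene0',W0)):
  for nm,(lo,hi,cx,cy) in dict(rodtop=(.158,.17,.508,-.13),shank=(.06,.125,.508,-.13),stand=(.026,.033,.488,-.119),pun=(.128,.14,.467,-.108)).items():
    k=.06 if nm=='stand' else .025
    q=sel(W,lo,hi,cx-k,cx+k,cy-k,cy+k)
    if len(q)>5: r=cv2.minAreaRect((q[:,:2]*1000).astype(np.float32)); print(w,nm,len(q),[np.round(z,1).tolist() for z in r], 'range',np.percentile(q,[2,98],axis=0).round(4).tolist())
save(c,'w7.png',(150,100,390,280),3.3)
"
```

```text
[ 0.5045114  -0.12929912  0.23391458] [ 0.004 -0.024 -0.045  0.002  0.008  0.003]
wrist rodtop 335 [[513.6, -133.9], [15.5, 15.5], 2.0] range [[0.506, -0.1409, 0.1588], [0.5203, -0.1263, 0.167]]
wrist shank 173 [[508.0, -131.8], [5.6, 10.2], 0.0] range [[0.5055, -0.1364, 0.061], [0.5106, -0.1267, 0.1234]]
wrist stand 1958 [[488.3, -120.5], [46.5, 88.3], 66.2] range [[0.4453, -0.1524, 0.0294], [0.5301, -0.0883, 0.0326]]
wrist pun 278 [[469.3, -107.3], [15.7, 15.4], 48.2] range [[0.462, -0.1141, 0.131], [0.4768, -0.1001, 0.1392]]
side rodtop 35 [[513.5, -132.6], [15.4, 15.4], 11.2] range [[0.5071, -0.1406, 0.1583], [0.521, -0.1251, 0.1657]]
side shank 83 [[510.4, -127.2], [8.1, 9.4], 14.2] range [[0.5068, -0.1319, 0.0773], [0.5151, -0.1245, 0.1246]]
side stand 150 [[487.8, -120.2], [48.4, 88.5], 65.5] range [[0.4412, -0.1315, 0.0264], [0.5342, -0.0828, 0.0317]]
side pun 42 [[470.2, -105.1], [13.1, 13.8], 70.2] range [[0.4634, -0.1116, 0.1284], [0.4768, -0.0985, 0.1375]]
scene rodtop 31 [[512.6, -130.8], [14.6, 14.5], 32.6] range [[0.5059, -0.1398, 0.1586], [0.5194, -0.1247, 0.1656]]
scene shank 79 [[508.0, -128.9], [9.1, 8.3], 43.4] range [[0.5051, -0.1338, 0.0624], [0.5128, -0.1242, 0.1239]]
scene stand 356 [[487.6, -119.7], [48.4, 91.9], 66.1] range [[0.4432, -0.1447, 0.0265], [0.5303, -0.0864, 0.0318]]
scene pun 35 [[468.4, -104.2], [12.0, 15.0], 31.8] range [[0.4614, -0.1114, 0.1288], [0.4763, -0.0977, 0.137]]
scene0 rodtop 33 [[507.0, -127.3], [13.0, 15.9], 65.4] range [[0.4989, -0.1345, 0.1593], [0.5142, -0.1206, 0.1659]]
scene0 shank 78 [[506.6, -126.5], [8.8, 10.1], 33.0] range [[0.5025, -0.1289, 0.0613], [0.5116, -0.1228, 0.1241]]
scene0 stand 356 [[488.2, -119.3], [47.4, 90.4], 66.5] range [[0.4437, -0.1456, 0.0265], [0.5292, -0.0862, 0.0314]]
scene0 pun 36 [[467.3, -110.0], [12.8, 15.7], 80.3] range [[0.4601, -0.1165, 0.1298], [0.4742, -0.1038, 0.1373]]
```

View pics/w7.png

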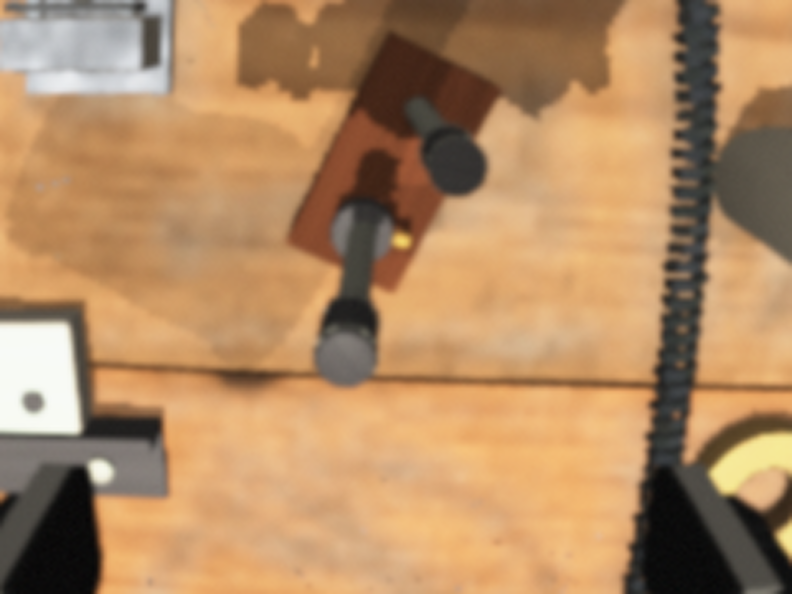

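All three cameras now agree: the rod leans slightly in its hole, with the top at (.513, −.133), and the punch leans too. In the picture the rod head is at (345,355) and the collar at (360,232). Grasping the head.

Emit:
servo_tool(series="-1 -0.0075 -0.001 0.03 0 0 0;-1 -0.0075 -0.001 0.06 0 0 0;-1 -0.0075 -0.001 0.09 0 0 0;-1 -0.0075 -0.001 0.112 0 0 0;-1 -0.0075 -0.001 0.112 0 0 0;-1 -0.0075 -0.001 0.112 0 0 0;1 -0.0075 -0.001 0.112 0 0 0;1 -0.0075 -0.001 0.112 0 0 0;1 -0.0075 -0.001 0.112 0 0 0;1 -0.0075 -0.001 0.112 0 0 0;1 -0.0075 -0.001 0.112 0 0 0;1 -0.0075 -0.001 0.112 0 0 0")

```text
time_s: 30.98
eef_pos: [0.5141, -0.1295, 0.1243]
eef_rot: [0.001, -0.022, 1.0, -0.0]
wrist_force: [0.1, 0.1, 3.9]
opening: 0.164
grasp_force: 58.4
```

Emit:
servo_tool(series="1 0 0 0 0 0 0;1 0 0 0 0 0 0;1 0 0 0 0 0 0")

```text
time_s: 31.23
eef_pos: [0.5143, -0.1296, 0.1243]
eef_rot: [0.001, -0.022, 1.0, -0.0]
wrist_force: [0.8, -0.3, 4.9]
opening: 0.168
grasp_force: 58.5
```

Gripped (58 N). Lift straight out, then back away from the lamp.

Emit:
servo_tool(series="1 0 0 -0.01 0 0 0;1 0 0 -0.025 0 0 0;1 0 0 -0.045 0 0 0;1 0 0 -0.065 0 0 0;1 0.02 -0.02 -0.085 0 0 0;1 0.04 -0.05 -0.10 0 0 0;1 0.05 -0.08 -0.11 0 0 0;1 0.05 -0.12 -0.11 0 0 0;1 0.05 -0.16 -0.11 0 0 0;1 0.05 -0.20 -0.11 0 0 0;1 0.05 -0.20 -0.11 0 0 0;1 0.05 -0.20 -0.11 0 0 0")

```text
time_s: 32.23
eef_pos: [0.4719, -0.3328, 0.233]
eef_rot: [-0.001, -0.021, 1.0, 0.001]
wrist_force: [-0.1, 1.5, -0.3]
opening: 0.168
grasp_force: 58.8
```

```bash
python3 -c "
from h import *
o,x,r=pose(); print(x,o['opening'],o['grasp_force'],o['wrist_force'])
for nm in('scene','side','wrist'):
    if nm=='wrist': c,W=wcloud()
    else: c=ctrl.camera(nm); W=cloud(c)
    T=r.inv().apply((W-x).reshape(-1,3)).reshape(W.shape); Q=T[(abs(T[...,0])<.03)&(abs(T[...,1])<.03)&(T[...,2]>-.01)&(T[...,2]<.16)]
    print(nm,len(Q),'zmax',Q[:,2].max() if len(Q) else 0)
    for lo in np.arange(0,.15,.015):
        k=Q[(Q[:,2]>=lo)&(Q[:,2]<lo+.015)]
        if len(k)>3: print('  z%.3f'%lo,len(k),(np.percentile(k,[3,97],axis=0)*1000).round(1)[:,:2].tolist(),(k.mean(0)*1000).round(1).tolist())
"
```

```text
[ 0.47186017 -0.33277065  0.23303017] 0.16795082107832346 58.846877217292786 [-0.06842802  1.51380625 -0.34210698]
scene 178 zmax 0.11892709621665898
  z0.000 17 [[-1.0, 0.6], [7.2, 8.7]] [3.8, 5.5, 8.1]
  z0.015 20 [[-1.0, 0.9], [8.3, 8.2]] [4.0, 5.1, 22.7]
  z0.030 19 [[1.3, -0.4], [8.1, 8.3]] [5.0, 4.6, 38.2]
  z0.045 15 [[0.0, 2.9], [8.5, 7.4]] [4.5, 5.5, 53.3]
  z0.060 26 [[1.8, -0.3], [15.4, 12.2]] [7.4, 5.7, 68.7]
  z0.075 44 [[-4.7, -1.7], [16.4, 17.5]] [6.2, 8.1, 80.1]
  z0.090 15 [[2.1, 2.4], [10.5, 8.3]] [7.0, 5.2, 98.5]
  z0.105 14 [[3.0, 1.7], [11.6, 7.2]] [7.2, 4.9, 111.0]
side 213 zmax 0.11815118088284092
  z0.000 24 [[-2.8, 2.7], [5.2, 10.3]] [1.4, 6.7, 7.4]
  z0.015 23 [[-2.0, 1.9], [6.0, 9.1]] [1.8, 6.3, 22.7]
  z0.030 24 [[-1.1, 3.8], [6.9, 8.9]] [2.9, 6.0, 38.2]
  z0.045 22 [[-0.3, 1.3], [7.8, 9.5]] [3.7, 5.8, 53.6]
  z0.060 28 [[-4.1, -2.9], [11.7, 12.6]] [3.8, 5.5, 69.7]
  z0.075 46 [[-6.4, 1.2], [14.1, 16.5]] [4.0, 9.6, 80.4]
  z0.090 17 [[2.1, 3.5], [7.7, 9.6]] [5.0, 6.6, 97.5]
  z0.105 16 [[0.4, 1.2], [8.4, 8.2]] [4.9, 5.0, 112.0]
wrist 1148 zmax 0.11098554532953053
  z0.000 173 [[2.7, -1.1], [6.5, 8.0]] [5.1, 3.4, 7.3]
  z0.015 135 [[3.3, -1.2], [7.0, 7.8]] [5.7, 3.3, 22.1]
  z0.030 119 [[3.3, -1.4], [7.5, 8.1]] [6.2, 3.4, 37.2]
  z0.045 88 [[5.0, -1.2], [8.0, 7.7]] [6.9, 3.3, 52.3]
  z0.060 425 [[-3.7, -6.4], [14.1, 13.0]] [6.5, 3.3, 72.5]
  z0.075 137 [[-1.5, -6.6], [15.1, 19.8]] [8.7, 7.9, 78.9]
  z0.105 10 [[8.9, 0.8], [10.2, 5.8]] [9.7, 3.3, 108.9]
```

Rod in the tool frame: axis y≈+3.4 mm, tip at about (4.7, 3.4, 118.5) mm, leaning 1.9° in the grip. The collar is about 34 mm above the tip. Compute the tilted pre-insert pose (25 mm off the mouth along its axis).

```bash
cat >> h.py <<'E'
M=np.array([.5597,-.349,.0791]); yw=np.radians(2.67); N=np.array([-.5*np.cos(yw),-.5*np.sin(yw),.866])
def pre(d,p=(.0047,.0034,.1185),tilt=31.9,m=M):
    R=Rt(2.67,tilt); return m+d*N-R.apply(p),R
E
python3 -c "
from h import *
t,R=pre(.025); print(t); go(t,R)"
```

```text
[ 0.48880583 -0.35570978  0.20383681]
at 32.3833 [ 0.4725 -0.33    0.2334] F [ 0.9  0.2 -1. ] shift [-0.0151 -0.0265  0.0295] rot [  0.06 -31.94  -0.09]
```

Emit:
servo_tool(series="1 0 -0.01 0 0 -7 0;1 0 -0.02 0 0 -14 0;1 -0.005 -0.0265 0.005 0 -21 0;1 -0.01 -0.0265 0.015 0 -28 0;1 -0.015 -0.0265 0.025 0 -31.9 0;1 -0.015 -0.0265 0.0295 0 -31.9 0;1 -0.015 -0.0265 0.0295 0 -31.9 0;1 -0.015 -0.0265 0.0295 0 -31.9 0;1 -0.015 -0.0265 0.0295 0 -31.9 0")

```text
time_s: 33.13
eef_pos: [0.4901, -0.3571, 0.2058]
eef_rot: [0.275, -0.023, 0.961, 0.005]
wrist_force: [-0.5, -0.6, -0.5]
opening: 0.163
grasp_force: 58.9
```

```bash
cat >> h.py <<'E'
def look():
    # offsets in tube frame: a along axis (0 at mouth), e = forward-perp, y = bar y
    e=np.array([.866*np.cos(yw),.866*np.sin(yw),.5]); Yb=np.array([-np.sin(yw),np.cos(yw),0])
    for nm in('wrist','side','scene'):
        if nm=='wrist': c,W=wcloud()
        else: c=ctrl.camera(nm); W=cloud(c)
        save(c,'look_%s.png'%nm)
        D=W.reshape(-1,3)-M; D=D[np.isfinite(D[:,0])]; A=np.stack([D@N,D@e,D@Yb],1)*1000
        Q=A[(abs(A[:,1])<22)&(abs(A[:,2])<22)]
        print(nm)
        for lo,hi in((-35,-20),(-20,-5),(-3,3),(8,18),(18,26),(26,34),(34,44),(44,54),(58,72),(72,80),(80,100),(100,118)):
            k=Q[(Q[:,0]>=lo)&(Q[:,0]<hi)]
            if len(k)>4: print('  a',lo,len(k),'e,y range',np.percentile(k,[2,98],axis=0).round(1)[:,1:].tolist(),'a',k[:,0].min().round(1),k[:,0].max().round(1))
E
python3 -c "
from h import *
o,x,r=pose(); print(x,o['dq'].round(3)); look(); t,R=pre(.025); go(t,R)"
```

```text
[ 0.49006034 -0.35712154  0.20577331] [ 0.     0.001 -0.004  0.01  -0.004 -0.009]
wrist
  a -35 95 e,y range [[-13.4, -9.9], [7.1, 11.9]] a -34.9 -20.1
  a -20 108 e,y range [[-12.4, -10.6], [7.2, 10.9]] a -19.9 -5.1
  a -3 299 e,y range [[-11.8, -11.2], [9.4, 12.4]] a -2.9 2.8
  a 34 10 e,y range [[-3.8, -6.6], [-2.6, -1.4]] a 34.4 38.2
  a 58 476 e,y range [[-9.7, -14.5], [8.8, 11.7]] a 59.8 72.0
  a 72 62 e,y range [[-9.4, -10.2], [4.8, 0.8]] a 72.0 79.9
  a 80 116 e,y range [[-3.6, -8.5], [0.3, 0.6]] a 80.2 99.7
  a 100 139 e,y range [[-3.5, -8.6], [0.5, 0.9]] a 100.1 118.0
side
  a -35 50 e,y range [[-10.9, 1.3], [11.9, 14.6]] a -34.8 -20.1
  a -20 50 e,y range [[-11.8, -0.6], [12.5, 16.1]] a -19.0 -5.3
  a -3 26 e,y range [[-10.7, -10.5], [11.1, 15.2]] a -2.6 1.1
  a 26 8 e,y range [[-2.6, -4.7], [4.0, 1.3]] a 28.1 33.6
  a 34 13 e,y range [[-3.1, -3.1], [6.1, 2.3]] a 35.1 43.8
  a 44 14 e,y range [[-3.7, -8.9], [5.0, 1.7]] a 44.1 53.9
  a 58 49 e,y range [[-8.3, -7.4], [11.8, 14.1]] a 58.0 71.9
  a 72 12 e,y range [[-3.8, -5.8], [5.4, 4.7]] a 73.2 78.9
  a 80 27 e,y range [[-3.6, -7.1], [5.9, 1.7]] a 80.7 98.8
  a 100 26 e,y range [[-3.6, -6.0], [5.8, 3.4]] a 100.2 117.4
scene
  a -35 32 e,y range [[-13.0, 4.9], [10.9, 16.2]] a -34.9 -20.1
  a -20 37 e,y range [[-13.4, -6.2], [11.8, 16.7]] a -19.3 -5.4
  a -3 29 e,y range [[-11.8, -8.6], [10.4, 12.7]] a -3.0 2.6
  a 34 7 e,y range [[-4.9, -3.8], [2.9, 2.7]] a 35.3 41.1
  a 44 6 e,y range [[-3.2, 0.6], [2.8, 3.2]] a 44.9 51.9
  a 58 43 e,y range [[-10.3, -6.5], [10.0, 14.2]] a 58.5 71.6
  a 72 7 e,y range [[-4.5, -0.0], [3.5, 3.4]] a 73.5 79.3
  a 80 21 e,y range [[-4.4, -2.4], [4.8, 3.0]] a 81.9 99.8
  a 100 18 e,y range [[-4.4, -2.4], [3.8, 5.8]] a 102.6 117.7
at 33.2833 [ 0.4898 -0.3572  0.2054] F [ 0.3 -0.2 -0.3] shift [0.0016 0.0015 0.0008] rot [-0.09  0.01  0.04]
```

Relative to the mouth, the rod is about 4.8 mm too far in −y (all three cameras agree), nearly centred in the other direction, and parallel. Correct and approach.

Emit:
servo_tool(series="1 0.0006 0.0048 0 0 0 0;1 0.001 0.0048 0.008 0 0 0;1 0.0012 0.0048 0.018 0 0 0;1 0.0012 0.0048 0.018 0 0 0;1 0.0012 0.0048 0.018 0 0 0;1 0.0012 0.0048 0.018 0 0 0")

```text
time_s: 33.78
eef_pos: [0.4972, -0.3517, 0.1878]
eef_rot: [0.275, -0.022, 0.961, 0.007]
wrist_force: [-0.1, -0.2, -1.0]
opening: 0.166
grasp_force: 58.9
```

```bash
sed -i 's/(-3,3),(8,18),(18,26),(26,34)/(-3,3),(10,18),(18,26),(26,34)/' h.py; python3 -c "
from h import *
o,x,r=pose(); print(x,o['dq'].round(3),o['wrist_force']); look()
a=cv2.imread('pics/look_side.png'); b=cv2.imread('pics/look_wrist.png')
cv2.imwrite('pics/cmp.png',np.hstack([cv2.resize(a[150:250,215:315],(400,400),interpolation=2),cv2.resize(b[180:300,200:320],(400,400),interpolation=2)]))"
```

```text
[ 0.49719144 -0.35174947  0.18780252] [-0.006 -0.01  -0.005 -0.001  0.001 -0.002] [-0.11415922 -0.19032999 -0.98090505]
wrist
  a -35 101 e,y range [[-13.3, -10.6], [6.9, 11.7]] a -34.9 -20.1
  a -20 90 e,y range [[-12.5, -11.0], [4.2, 12.2]] a -20.0 -5.0
  a -3 242 e,y range [[-12.0, -11.4], [4.2, 12.2]] a -2.7 2.3
  a 10 9 e,y range [[-6.4, -1.4], [-5.4, 3.8]] a 13.9 16.7
  a 34 29 e,y range [[-12.3, -9.2], [-4.4, 11.6]] a 40.2 44.0
  a 44 468 e,y range [[-12.3, -9.3], [6.2, 16.9]] a 44.1 53.9
  a 58 82 e,y range [[-6.2, -3.4], [-2.5, 5.8]] a 58.1 71.6
  a 72 51 e,y range [[-6.2, -3.2], [-1.9, 6.2]] a 72.5 79.8
  a 80 153 e,y range [[-6.1, -3.5], [-2.3, 6.0]] a 80.0 100.0
  a 100 188 e,y range [[-5.9, -3.3], [-2.1, 6.1]] a 100.1 117.9
side
  a -35 49 e,y range [[-11.4, -0.3], [12.5, 15.4]] a -34.6 -20.2
  a -20 49 e,y range [[-12.0, -9.5], [12.0, 14.1]] a -19.9 -5.1
  a -3 24 e,y range [[-10.5, -9.5], [10.9, 12.4]] a -2.4 1.3
  a 10 10 e,y range [[-6.0, 1.0], [2.9, 7.2]] a 10.2 17.5
  a 18 11 e,y range [[-6.0, 0.8], [2.2, 8.2]] a 19.0 25.9
  a 26 10 e,y range [[-5.7, -0.1], [2.6, 7
[... 396 characters left out ...]
 range [[-13.0, 4.7], [10.9, 16.6]] a -34.4 -20.6
  a -20 41 e,y range [[-13.3, -6.2], [11.8, 17.0]] a -19.1 -5.2
  a -3 26 e,y range [[-11.8, -7.2], [10.5, 15.3]] a -2.8 2.4
  a 10 6 e,y range [[-5.8, 1.4], [2.0, 7.3]] a 10.5 17.4
  a 18 6 e,y range [[-6.2, 2.0], [1.7, 8.6]] a 22.3 24.5
  a 26 6 e,y range [[-6.5, 3.3], [1.4, 6.6]] a 27.4 33.4
  a 34 10 e,y range [[-13.0, 5.3], [7.0, 16.5]] a 37.2 43.8
  a 44 36 e,y range [[-11.7, -5.7], [7.6, 18.3]] a 44.4 53.0
  a 58 14 e,y range [[-6.2, 3.2], [2.0, 8.4]] a 58.6 71.7
  a 72 7 e,y range [[-6.7, 3.4], [1.5, 9.5]] a 74.1 79.8
  a 80 19 e,y range [[-6.5, 2.2], [2.6, 8.7]] a 81.0 99.6
  a 100 19 e,y range [[-6.3, 3.1], [2.1, 8.0]] a 100.9 117.2
```

View pics/cmp.png

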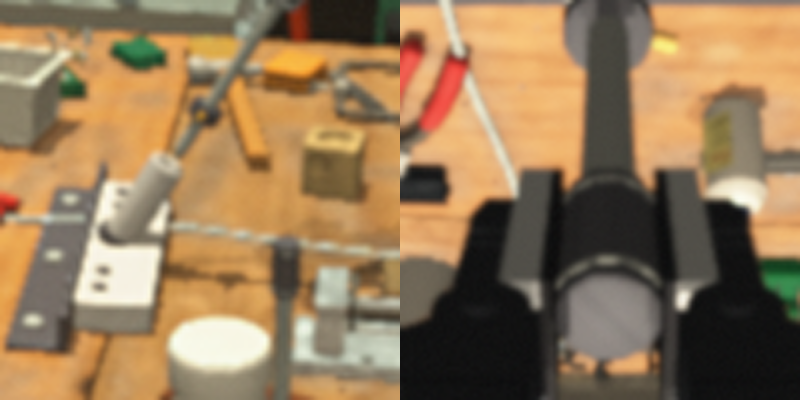

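(Left half: the rod is aligned above the mouth at (175,165); right half: the head is held centred between the pads.) Numerically about 1.6 mm remains in e and 0.6 mm in y. Correct, then insert gradually while watching the force.

Emit:
servo_tool(series="1 -0.0016 -0.0006 0 0 0 0;1 -0.0016 -0.0006 0 0 0 0;1 -0.0016 -0.0006 0 0 0 0;1 -0.0014 -0.0006 0.006 0 0 0;1 -0.0012 -0.0006 0.012 0 0 0;1 -0.001 -0.0006 0.018 0 0 0;1 -0.001 -0.0006 0.018 0 0 0")

```text
time_s: 34.52
eef_pos: [0.5076, -0.3512, 0.1717]
eef_rot: [0.274, -0.021, 0.961, 0.007]
wrist_force: [0.1, -0.2, -1.3]
opening: 0.165
grasp_force: 58.9
```

Emit:
servo_tool(series="1 0.0002 0 0.005 0 0 0;1 0.0003 0 0.010 0 0 0;1 0.0005 0 0.015 0 0 0;1 0.0005 0 0.015 0 0 0")

```text
time_s: 34.85
eef_pos: [0.5151, -0.3511, 0.1593]
eef_rot: [0.274, -0.021, 0.961, 0.007]
wrist_force: [0.5, -0.1, -0.7]
opening: 0.164
grasp_force: 58.9
```

In the bore with no lateral force, tip about 23 mm down. Continue; the collar should meet the mouth about 11 mm further on.

Emit:
servo_tool(series="1 0.0002 0 0.005 0 0 0;1 0.0003 0 0.010 0 0 0;1 0.0005 0 0.015 0 0 0;1 0.0005 0 0.015 0 0 0")

```text
time_s: 35.18
eef_pos: [0.5227, -0.3512, 0.1466]
eef_rot: [0.275, -0.021, 0.961, 0.006]
wrist_force: [0.7, -1.9, -0.7]
opening: 0.166
grasp_force: 59.0
```

Emit:
servo_tool(series="1 0.0001 0 0.002 0 0 0;1 0.0002 0 0.004 0 0 0;1 0.0002 0 0.006 0 0 0;1 0.0002 0 0.006 0 0 0")

```text
time_s: 35.52
eef_pos: [0.5255, -0.3512, 0.142]
eef_rot: [0.275, -0.021, 0.961, 0.006]
wrist_force: [-0.0, 0.2, -0.6]
opening: 0.166
grasp_force: 59.1
```

```bash
sed -i "s/        save(c,'look_%s.png'%nm)\n//" h.py; python3 -c "
from h import *
import h
e=np.array([.866*np.cos(yw),.866*np.sin(yw),.5]); Yb=np.array([-np.sin(yw),np.cos(yw),0])
for nm in ('wrist','side','scene'):
    W=wcloud()[1] if nm=='wrist' else cloud(ctrl.camera(nm))
    D=W.reshape(-1,3)-M; D=D[np.isfinite(D[:,0])]; A=np.stack([D@N,D@e,D@Yb],1)*1000; Q=A[(abs(A[:,1])<16)&(abs(A[:,2])<17)]
    print(nm)
    for lo in range(-12,36,4):
        k=Q[(Q[:,0]>=lo)&(Q[:,0]<lo+4)]
        if len(k)>2: print(lo,len(k),np.percentile(k,[3,97],axis=0).round(1)[:,1:].tolist())
"
```

```text
wrist
-12 42 [[-12.3, -10.3], [-5.4, 10.9]]
-8 37 [[-12.3, -10.9], [-5.1, 11.7]]
-4 66 [[-12.2, -11.6], [1.4, 12.5]]
0 106 [[-11.6, -11.6], [1.1, 12.4]]
4 54 [[-10.7, -9.2], [3.9, 16.4]]
8 94 [[-10.8, -8.9], [8.4, 16.7]]
12 405 [[-9.8, -9.5], [7.2, 10.4]]
16 24 [[-4.5, -4.0], [-1.1, 4.9]]
20 24 [[-4.7, -3.5], [-0.8, 5.0]]
24 30 [[-4.5, -3.9], [-1.3, 4.8]]
28 28 [[-4.3, -3.8], [-1.1, 5.3]]
32 30 [[-4.4, -3.7], [-1.3, 5.3]]
side
-12 12 [[-9.7, 2.6], [11.6, 15.2]]
-8 12 [[-10.9, 6.0], [9.9, 12.9]]
-4 15 [[-10.9, -2.5], [12.1, 14.6]]
0 13 [[-8.4, 2.1], [9.2, 14.3]]
4 10 [[-9.8, 1.8], [10.4, 16.3]]
8 13 [[-9.2, -3.9], [10.3, 12.9]]
12 16 [[-8.4, -2.3], [8.0, 14.3]]
16 5 [[-2.7, 0.2], [4.0, 6.1]]
20 6 [[-3.2, 1.0], [3.7, 9.8]]
24 6 [[-3.6, -1.3], [4.3, 6.8]]
28 5 [[-3.8, 1.2], [4.1, 5.4]]
32 7 [[-4.3, -0.9], [4.5, 5.4]]
scene
-12 9 [[-10.3, 9.3], [9.3, 15.0]]
-8 9 [[-11.0, 2.3], [10.2, 14.3]]
-4 9 [[-11.9, 0.5], [11.0, 13.1]]
0 7 [[-9.1, 7.2], [7.8, 14.4]]
4 11 [[-9.1, 6.6], [8.4, 16.1]]
8 13 [[-10.1, -5.1], [8.7, 11.5]]
12 13 [[-9.6, -3.4], [5.9, 13.2]]
16 4 [[-1.8, 2.7], [3.9, 6.8]]
20 4 [[-4.1, 3.4], [1.7, 7.4]]
24 3 [[-4.2, 3.1], [3.6, 4.8]]
28 4 [[-4.5, 2.6], [3.4, 7.1]]
```

The rod is coaxial in the tube and the collar is about 3 mm above the mouth. Continue gently until it bottoms.

Emit:
servo_tool(series="1 0.0001 0 0.002 0 0 0;1 0.0002 0 0.004 0 0 0;1 0.0002 0 0.006 0 0 0;1 0.0003 0 0.008 0 0 0;1 0.0003 0 0.008 0 0 0")

```text
time_s: 36.08
eef_pos: [0.5296, -0.3512, 0.1351]
eef_rot: [0.275, -0.021, 0.961, 0.006]
wrist_force: [-0.3, -0.5, -0.8]
opening: 0.164
grasp_force: 59.1
```

Emit:
servo_tool(series="1 0.0001 0 0.002 0 0 0;1 0.0002 0 0.004 0 0 0;1 0.0002 0 0.004 0 0 0")

```text
time_s: 36.33
eef_pos: [0.532, -0.3524, 0.1342]
eef_rot: [0.276, -0.022, 0.961, 0.005]
wrist_force: [-11.2, 1.9, 16.2]
opening: 0.167
grasp_force: 61.3
```

Emit:
servo_tool(series="1 0.0001 0 0.002 0 0 0;1 0.0002 0 0.004 0 0 0;1 0.0002 0 0.004 0 0 0")

```text
time_s: 36.58
eef_pos: [0.5345, -0.3537, 0.1339]
eef_rot: [0.277, -0.023, 0.961, 0.004]
wrist_force: [-24.0, 5.3, 34.8]
opening: 0.171
grasp_force: 66.3
```

Resistance of about 42 N along the axis. Relax the command and check whether the collar has moved up the rod and the tip depth is plausible.

Emit:
servo_tool(series="1 -0.0002 0 -0.004 0 0 0;1 -0.0003 0 -0.006 0 0 0;1 -0.0003 0 -0.006 0 0 0")

```text
time_s: 36.83
eef_pos: [0.5306, -0.3513, 0.134]
eef_rot: [0.275, -0.021, 0.961, 0.006]
wrist_force: [-0.1, -0.6, -0.4]
opening: 0.167
grasp_force: 60.4
```

```bash
cat > ck.py <<'E'
from h import *
e=np.array([.866*np.cos(yw),.866*np.sin(yw),.5]); Yb=np.array([-np.sin(yw),np.cos(yw),0])
print(pose()[0]['wrist_force'])
for nm in ('wrist','side','scene'):
    W=wcloud()[1] if nm=='wrist' else cloud(ctrl.camera(nm))
    if nm!='side': bar(W)
    D=W.reshape(-1,3)-M; D=D[np.isfinite(D[:,0])]; A=np.stack([D@N,D@e,D@Yb],1)*1000; Q=A[(abs(A[:,1])<16)&(abs(A[:,2])<17)]
    r=np.hypot(Q[:,1]-0,Q[:,2]-1)
    print(nm)
    for lo in range(-8,130,2):
        k=Q[(Q[:,0]>=lo)&(Q[:,0]<lo+2)]
        if len(k)>2: print((lo,len(k),*np.percentile(k,[5,95],axis=0).round(0).astype(int)[:,1:].ravel().tolist()),end=' ')
    print()
E
python3 ck.py
```

```text
[-0.13179723 -0.60209671 -0.4322289 ]
front: yaw 2.77  x(-.258)=0.5580 x(-.348)=0.5623 x(-.438)=0.5667  resid 0.0002
fence top back: yaw 2.70 x(-.258)=0.6132 x(-.438)=0.6217
wrist
(-8, 21, -12, -6, -5, 11) (-6, 18, -12, -10, -4, 11) (-4, 25, -12, -9, -6, 11) (-2, 55, -12, -12, 2, 12) (0, 92, -12, -12, 0, 11) (2, 4, -12, -9, -5, 1) (4, 18, -11, -8, -6, 10) (6, 21, -11, -8, -4, 10) (8, 38, -11, -9, 2, 15) (10, 63, -11, -7, 5, 16) (12, 61, -11, -9, 7, 12) (14, 404, -10, -9, 6, 10) (16, 23, -11, -6, 1, 8) (18, 12, -5, -4, -2, 4) (20, 13, -5, -4, -2, 3) (22, 16, -5, -4, -2, 5) (24, 15, -5, -4, -2, 4) (26, 17, -5, -4, -2, 4) (28, 16, -5, -4, -1, 5) (30, 16, -5, -3, -2, 5) (32, 18, -4, -3, -2, 4) (34, 12, -5, -3, -2, 5) (36, 23, -5, -3, -2, 5) (38, 18, -5, -4, -1, 5) (40, 18, -5, -4, -2, 5) (42, 21, -4, -4, -1, 5) (44, 22, -5, -4, -1, 4) (46, 20, -5, -4, -2, 5) (48, 22, -5, -4, -1, 4) (50, 20, -4, -4, -2, 4) (52, 27, -4, -3, -1, 5) (54, 20, -4, -4, -2, 4) (56, 28, -4, -4, 0, 5) (58, 24, -4, -3, -2, 4) (60, 26, -4, -4, -1, 5) (62, 25, -4, -4, -1, 5) (64, 25, -4, -3, -2, 4) (66, 22, -4, -3, -
[... 1438 characters left out ...]
4, 12, 13) (86, 5, -9, 0, 11, 17) (88, 3, -2, 16, 8, 16) (90, 7, -7, -7, 12, 16) (94, 4, -6, -4, 11, 16) (98, 5, -6, -12, 11, 15) (100, 5, -7, -6, 11, 14) (104, 4, 8, -4, 11, 15) (106, 3, -8, -5, 9, 12) (108, 4, -8, -6, 10, 14) (120, 7, -9, -14, 12, 7) 
front: yaw 1.92  x(-.258)=0.5609 x(-.348)=0.5639 x(-.438)=0.5669  resid 0.0015
scene
(-8, 5, -7, 2, 10, 13) (-6, 5, -11, 6, 7, 15) (-4, 5, -10, -1, 11, 14) (-2, 4, -4, 8, 7, 15) (0, 3, -9, 11, -3, 13) (2, 3, -2, 3, 9, 10) (4, 4, -9, 8, 6, 14) (8, 3, -11, 5, 6, 12) (10, 15, -11, 0, 9, 14) (12, 12, -9, -6, 6, 12) (30, 4, -4, 5, 1, 7) (50, 3, -5, 2, -2, 8) (52, 3, -1, 1, 2, 4) (56, 3, -6, 1, -4, 6) (74, 3, -10, 14, 3, 16) (84, 3, -10, 14, 6, 15)
```

The collar top stays about 13–14 mm above the mouth plane while the rod advanced, so the collar is seated on the mouth. The tip depth is about 55 mm, within 42–60, so the rod has bottomed. The bar is still flush. Press lightly again and release.

Emit:
servo_tool(series="1 0.0001 0 0.002 0 0 0;1 0.0001 0 0.003 0 0 0;1 0.0001 0 0.003 0 0 0;1 0.0001 0 0.003 0 0 0")

```text
time_s: 37.32
eef_pos: [0.5327, -0.3524, 0.1336]
eef_rot: [0.276, -0.022, 0.961, 0.005]
wrist_force: [-11.3, 2.3, 19.5]
opening: 0.167
grasp_force: 63.5
```

Emit:
servo_tool(series="-1 0 0 -0.0015 0 0 0;-1 0 0 -0.0015 0 0 0;-1 0 0 -0.0015 0 0 0;-1 0 0 -0.0015 0 0 0;-1 0 0 -0.0015 0 0 0;-1 0 0 -0.0015 0 0 0;-1 0.0 0 -0.015 0 0 0;-1 0 0 -0.04 0 0 0;-1 -0.002 0 -0.07 0 0 0;-1 -0.003 0 -0.10 0 0 0;-1 -0.003 0 -0.10 0 0 0;-1 -0.003 0 -0.10 0 0 0")

```text
time_s: 38.32
eef_pos: [0.4818, -0.3545, 0.2194]
eef_rot: [0.276, -0.021, 0.961, 0.004]
wrist_force: [0.3, -0.7, -0.8]
opening: 1.004
grasp_force: 0.0
```

```bash
python3 ck.py
```

```text
[ 0.34217511 -0.68184903 -0.82228794]
front: yaw 2.78  x(-.258)=0.5581 x(-.348)=0.5625 x(-.438)=0.5669  resid 0.0002
fence top back: yaw 2.73 x(-.258)=0.6131 x(-.438)=0.6217
wrist
(-8, 13, -12, -10, -6, 9) (-6, 5, -12, -5, -7, 11) (-4, 5, -10, -10, -6, 10) (-2, 27, -12, -11, -2, 13) (0, 14, -12, -11, -2, 12) (2, 3, -12, -2, -12, 3) (4, 9, -12, -7, -7, 10) (6, 5, -12, -8, -1, 12) (8, 11, -12, -8, 1, 15) (10, 24, -12, 5, 5, 16) (12, 117, -11, -10, 4, 10) (14, 117, -11, -10, 5, 10) (16, 6, -8, -2, -4, 5) (18, 3, -6, -3, -5, 1) (20, 3, -7, 0, -4, 4) (22, 4, -6, -4, -4, 3) (24, 5, -7, -3, -4, 4) (26, 4, -7, -4, -4, 2) (28, 4, -7, -1, -4, 4) (30, 4, -7, -3, -6, 0) (32, 6, -7, -4, -4, 4) (34, 4, -7, -1, -6, 2) (36, 3, -7, -2, -6, 3) (38, 5, -7, -4, -5, 4) (40, 4, -7, -2, -6, 3) (42, 3, -7, -3, -7, 1) (44, 6, -8, -3, -5, 4) (46, 4, -8, -5, -5, 0) (48, 8, -8, -4, -5, 4) (50, 4, -8, -2, -5, 4) (52, 6, -8, -4, -5, 3) (54, 3, -8, -4, -7, 1) (56, 5, -8, -3, -6, 4) (58, 5, -8, -4, -7, 3) (74, 6, -12, -6, -10, 4) (76, 15, -12, -8, -5, 7) (78, 16, -12, -6, -7, 6) (80, 10, -12, -7, -9, 5) (82, 11, -1
[... 1222 characters left out ...]
) (100, 3, -9, -1, 2, 5) (102, 10, -11, -6, 0, 7) 
front: yaw 1.28  x(-.258)=0.5613 x(-.348)=0.5633 x(-.438)=0.5653  resid 0.0012
scene
(-8, 5, -8, 2, 11, 11) (-4, 8, -10, 7, 5, 16) (-2, 4, -9, -2, 11, 14) (0, 4, -4, 7, 9, 13) (2, 3, -6, 6, 7, 11) (4, 3, -11, 7, 3, 15) (6, 4, -5, 12, 2, 14) (8, 6, -12, 3, 3, 11) (10, 8, -11, -4, 7, 12) (12, 10, -9, -3, 4, 10) (14, 4, -2, 1, 5, 13) (16, 3, -6, -3, 2, 6) (20, 3, -6, 3, 0, 5) (46, 3, -5, 2, 0, 6) (62, 4, -8, 1, 0, 5) (74, 5, -12, 4, 0, 7) (78, 5, -12, 2, -3, 10) (80, 3, -9, 5, -5, 6) (84, 5, -13, 4, -1, 8) (86, 4, -11, 3, 1, 5) (88, 3, -13, 1, -2, 6) (92, 5, -11, 3, 0, 10) (98, 7, -12, -2, 0, 8) (100, 9, -13, -5, -1, 8) (102, 6, -12, -4, -4, 7)
```

The rod stands with its top at a≈104.5 mm (tip ≈55.5 mm deep), the collar is on the mouth, and the bar is unchanged. On release the rod leaned within its clearance, so I'll press its head lightly with closed fingers to make sure it is seated.

Emit:
servo_tool(series="1 0.006 0.001 0 0 0 0;1 0.006 0.001 0 0 0 0;1 0.006 0.001 0 0 0 0;1 0.006 0.001 0 0 0 0;1 0.006 0.001 0 0 0 0;1 0.006 0.001 0.01 0 0 0;1 0.0065 0.001 0.025 0 0 0;1 0.007 0.001 0.04 0 0 0;1 0.0075 0.001 0.052 0 0 0;1 0.008 0.001 0.060 0 0 0;1 0.008 0.001 0.060 0 0 0")

```text
time_s: 39.38
eef_pos: [0.5066, -0.3498, 0.1601]
eef_rot: [0.274, -0.022, 0.961, 0.008]
wrist_force: [0.2, 0.5, 0.0]
opening: -0.002
grasp_force: 0.0
```

Emit:
servo_tool(series="1 0 0 0.002 0 0 0;1 0 0 0.004 0 0 0;1 0 0 0.006 0 0 0;1 0 0 0.006 0 0 0")

```text
time_s: 39.72
eef_pos: [0.5098, -0.3512, 0.1575]
eef_rot: [0.275, -0.022, 0.961, 0.006]
wrist_force: [-0.6, -0.0, -0.6]
opening: 0.0
grasp_force: 0.0
```

Emit:
servo_tool(series="1 0 0 0.001 0 0 0;1 0 0 0.002 0 0 0;1 0 0 0.002 0 0 0")

```text
time_s: 39.97
eef_pos: [0.5109, -0.3514, 0.1561]
eef_rot: [0.275, -0.022, 0.961, 0.006]
wrist_force: [-1.5, -0.5, 2.0]
opening: -0.002
grasp_force: 1.1
```

Emit:
servo_tool(series="1 0 0 0.001 0 0 0;1 0 0 0.002 0 0 0;1 0 0 0.002 0 0 0")

```text
time_s: 40.22
eef_pos: [0.5124, -0.3531, 0.1564]
eef_rot: [0.276, -0.022, 0.961, 0.004]
wrist_force: [-6.8, -0.6, 11.2]
opening: 0.003
grasp_force: 7.0
```

Emit:
servo_tool(series="1 0 0 0.001 0 0 0;1 0 0 0.0015 0 0 0;1 0 0 0.0015 0 0 0")

```text
time_s: 40.47
eef_pos: [0.5135, -0.3543, 0.1566]
eef_rot: [0.276, -0.022, 0.961, 0.003]
wrist_force: [-11.6, -0.4, 18.4]
opening: 0.004
grasp_force: 11.0
```

Firm with no travel, so it is seated. Withdraw and do a final check.

Emit:
servo_tool(series="1 0 0 -0.006 0 0 0;1 0 0 -0.02 0 0 0;1 0 0 -0.05 0 0 0;1 0 0 -0.08 0 0 0;1 0.01 0 -0.11 0 0 0;1 0.03 0 -0.13 0 0 0;1 0.03 0 -0.13 0 0 0;1 0.03 0 -0.13 0 0 0;1 0.03 0 -0.13 0 0 0;1 0.03 0 -0.13 0 0 0")

```text
time_s: 41.3
eef_pos: [0.419, -0.3545, 0.2464]
eef_rot: [0.275, -0.022, 0.961, 0.007]
wrist_force: [0.1, -0.2, 0.4]
opening: -0.002
grasp_force: 0.0
```

Run:
```python
from h import *
e=np.array([.866*np.cos(yw),.866*np.sin(yw),.5]); Yb=np.array([-np.sin(yw),np.cos(yw),0])
o,x,r=pose(); print(x,o['wrist_force'],o['dq'].round(3))
for nm in ('wrist','side'):
    W=wcloud()[1] if nm=='wrist' else cloud(ctrl.camera(nm))
    if nm=='wrist': bar(W)
    D=W.reshape(-1,3)-M; D=D[np.isfinite(D[:,0])]; A=np.stack([D@N,D@e,D@Yb],1)*1000; Q=A[(abs(A[:,1])<16)&(abs(A[:,2])<17)]
    rr=np.hypot(Q[:,1],Q[:,2])
    for lo in range(-3,18): 
        k=(Q[:,0]>=lo)&(Q[:,0]<lo+1); print((lo,int(k.sum()),*(np.percentile(rr[k],[10,50,90]).round(1).tolist() if k.sum() else [])),end=' ')
    print('rod top',np.percentile(Q[Q[:,0]>70,0],98) if (Q[:,0]>70).any() else None)
    q=sel(W,.128,.14,.44,.50,-.13,-.08); print('punch top',q.mean(0).round(3) if len(q) else None)
```

```text
[ 0.4189636  -0.35454544  0.24641057] [ 0.14811735 -0.21951933  0.42157214] [ 0.006  0.008 -0.002 -0.001  0.002 -0.001]
front: yaw 2.71  x(-.258)=0.5580 x(-.348)=0.5622 x(-.438)=0.5665  resid 0.0002
fence top back: yaw 2.60 x(-.258)=0.6141 x(-.438)=0.6223
(-3, 3, 11.9, 12.3, 12.6) (-2, 4, 11.7, 11.9, 12.3) (-1, 10, 11.6, 12.0, 12.7) (0, 14, 11.5, 12.1, 13.1) (1, 3, 12.0, 12.1, 12.5) (2, 0) (3, 1, 11.6, 11.6, 11.6) (4, 4, 11.6, 12.1, 12.2) (5, 4, 11.8, 12.3, 12.6) (6, 4, 11.8, 12.3, 12.5) (7, 1, 12.4, 12.4, 12.4) (8, 2, 12.2, 12.3, 12.4) (9, 9, 12.0, 13.1, 16.2) (10, 9, 12.2, 12.5, 15.2) (11, 9, 11.9, 13.6, 15.2) (12, 12, 7.0, 11.2, 12.3) (13, 62, 7.2, 9.9, 12.2) (14, 58, 6.7, 8.9, 11.1) (15, 24, 6.1, 8.1, 10.3) (16, 1, 6.0, 6.0, 6.0) (17, 1, 6.1, 6.1, 6.1) rod top 105.07887389487796
punch top [ 0.467 -0.11   0.135]
(-3, 4, 8.5, 9.7, 12.2) (-2, 4, 5.0, 11.1, 12.8) (-1, 6, 9.6, 10.2, 11.6) (0, 3, 9.1, 11.6, 12.2) (1, 1, 10.2, 10.2, 10.2) (2, 1, 7.8, 7.8, 7.8) (3, 4, 10.5, 11.8, 12.9) (4, 4, 8.1, 8.9, 12.6) (5, 0) (6, 4, 9.1, 12.5, 14.0) (7, 3, 11.8, 12.2, 12.6) (8, 1, 13.0, 13.0, 13.0) (9, 3, 8.9, 9.4, 11.1) (10, 4, 9.7, 12.1, 12.8) (11, 4, 9.4, 10.0, 12.4) (12, 7, 4.6, 7.2, 10.0) (13, 4, 8.4, 10.5, 12.8) (14, 4, 4.3, 6.4, 7.6) (15, 3, 4.4, 5.2, 5.2) (16, 1, 2.9, 2.9, 2.9) (17, 3, 1.1, 3.4, 6.5) rod top 534.3996045100727
punch top [ 0.47  -0.103  0.134]
```

The bar is flush (yaw matches the fence), the rod is bottomed with its collar on the mouth, the punch is standing, and the robot is clear. Handing in.

```bash
python3 -c "
from bench import ctrl
print(ctrl.hand_in())"
```

```text
the job is handed in; nothing more can be done
None
```

I handed the job in at about 41 s: the bar is flush against the fence at both ends, the rod is bottomed about 55 mm down the tube with its collar on the mouth (contact inferred from the collar holding still as the rod went down, not seen directly), the punch is still standing, and I viewed 12 pictures against the limit of 10.

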